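Fetch the tuning fork from behind the weight and the lamp and put it away in its case

ROBOT

A 6-joint arm with a two-finger parallel gripper is mounted at the origin on the work surface. World frame = base frame: x ahead of the robot, y to its left, z up, the work surface at z = 0. Lengths are in m, angles in rad, forces in N, time in s.
With the tool pointing down it reaches from about 0.375 to 0.975 m from the base axis. Payload 3.8 kg.
Tool frame: the origin (TCP) lies midway between the tips of the shut fingers; the grasp point (between the pads) lies 19 mm behind it; z points along the fingers, y is the line along which they close (so a half turn about z gives the same grasp; the last joint's range is limited). The gripper opens to 85 mm and grips with 20 to 120 N. Pads are 22 mm wide; open, the fingers measure 114 mm over their backs; the gripper's body (76 mm by 85 mm) begins 54 mm behind the grasp point. The pads swing forward as they close: fully open they stand 13 mm farther back than shut.
Start: joints at [1.248, 0.264, 1.604, -0, 1.274, -0.037], TCP at [0.19, 0.648, 0.231] pointing down, gripper open.
Joint ranges: [-2.63, 2.63], [-0.94, 2.18], [0.31, 2.57], [-1.31, 4.45], [0, 2.66], [-2.55, 2.55]. Speed limits (rad/s): [2.57, 2.57, 3.14, 3.14, 3.14, 3.14].

INTERFACE

Orientations are given as a unit quaternion [x, y, z, w].
In Python, from bench import manip, optics gives the robot as it stands.
- The arm moves only by the tool send_rows, never from a script. Its argument "targets" is a list of rows, each a list of 7 numbers: the shift along the tool's x, y, z as a fraction of full scale, then the turn, a rotation vector about the tool's x, y, z as a fraction of full scale, then the closure, from -1 (fully open) to 1 (shut), so that 0 is half open. A call has 1 to 5 rows; each row is the pose to reach, as a shift and turn from the pose commanded when the call began, along the tool's axes at that moment; what a row does not reach only later rows make up. Full scale, the value 1, is 0.25 m for a shift and pi/2 rad for a turn. A row lasts 1/12 s, in which the tool goes at most 41.7 mm and 7.16 degrees, less where a joint would pass 70% of its speed; a pose out of reach is approached as far as the arm can. A call with a number of a shift or a turn outside -1 to 1 is refused whole. A call with a gripper value outside its range is refused whole. The fingers move at their own pace and stop on an object; the grip force is fixed at half the most. Time passes only in rows, so rows that repeat a pose let the fingers close. It gives the time, the measured TCP pose, the force, the opening and the grip force at its end, in the units of the state.
- manip.observe(): the state, without advancing time (a new reading comes with each control period).
- optics.capture(name): name is "side" or "top"; returns the picture (480x640x3 uint8, blue, green, red); there is no depth.
- optics.calibration(name): a dict with "mtx" (3x3 intrinsics, pixels), "R" (3x3) and "t" (3): a world point X has camera coordinates R X + t. Camera axes: x right, y down, z forward; pixel columns grow to the right and rows downward; lengths in m; the calibration is good to about 2 mm. A picture is of the moment at which its call begins. calibration takes no time and is no camera call.
- manip.close_job(): hands the job in; it is judged then, once.
The state is a dict: "time": time; "joint_pos": joint angles; "qd": joint speeds; "joint_efforts": joint torques, N m; "tcp_pos": TCP position; "orientation": TCP orientation; "ft_force": force on the tool from outside, world axes, zero at the start; "moment": the same for the moment, N m; "opening": finger opening in m; "grasp_force": force on a finger pad.
Only numpy, scipy, OpenCV 4.12 (cv2) and the standard library are available. Lean on these libraries where they do the work, as an engineer would, in place of code of your own. Each camera call takes 0.05 s, during which the arm holds its last target. There are 200 camera calls.

TASK

The tuning fork lying at the back of the teak shelf is to be put away in its teak case. First stand the brass pendulum weight and the lamp that are in front of it out of the way on the grey felt mat, then lift the case's lid, lay the fork flat inside and lower the lid until it is shut; finally put the weight back on the middle of the round cork pad and the lamp back on the middle of the square one. Keep the weight and the lamp upright all the while, don't let the lid slam, and leave the terminal block where it is.

Things in the scene. Friction and masses are not known exactly. Their poses are not given: they have to be found in the camera images.
- weight: Brass pendulum weight, 0.5 to 0.75 kg, loose, 110 mm tall, round about its z axis (up). Origin: centre of its underside. Body 44 mm across up to 46 mm height, tapering to a 12 mm neck, then a knurled boss 28 mm across from 75 to 101 mm height (the place to grip) and a thin steel stub on top. Starts on the round pad.
- lamp: Lamp, about 0.25 kg, loose, 106 mm tall: square black foot 50 x 50 x 20 mm with two 7 mm high brass terminals, brass collar, upright amber glass tube bulb 36 mm across, straight-sided from 46 to 94 mm height (grip it there, about 70 mm up). Origin: centre of the underside; z up, x and y along the foot's sides. Starts on the square pad.
- fork: Nickel-plated tuning fork, 75 g, loose, flat on the shelf behind the pads. 125 mm long, 22 wide, 8 thick. Origin: middle of its length on its underside, near the centre of mass; x along it to the open tine tips, z up. Two 5 mm wide tines from x = -22 to +62 mm; 7 mm stem with a ball end at x = -62 mm. Grip across both tines (22 mm) at the origin.
- round_pad: Round cork pad, 58 mm across, 5 mm thick, fixed on the front half of the shelf: the weight's place. Origin: centre of its underside, on the shelf board, 30 mm above the bench (pad top 35 mm). The two pads' centres are 74 mm apart; either may be the left one.
- square_pad: Square cork pad, 60 x 60 x 5 mm, fixed on the front half of the shelf: the lamp's place. Origin: centre of its underside, 30 mm above the bench (pad top 35 mm). x points to the back of the shelf: the fork lies about 54 mm behind the line of the pads. The shelf board, 160 mm deep along x and 210 mm wide, is flat and centred 25 mm behind that line.
- mat: Grey felt mat on the bench, fixed, 150 mm along its x, 220 mm along its y, 4 mm thick: the side area, with room for weight and lamp side by side along y, 100 mm apart. Origin: centre of its underside; its top is 4 mm above the bench.
- case: Teak case, fixed, 150 mm along its x, 200 mm along its y, 75 mm high, walls and floor 8 mm thick (inside 134 x 184 mm, inner floor 8 mm above the origin). Origin: centre of its underside; -x is the front, where the lid's bar is. The lid's hinge line runs along y at x = +75 mm, z = 75.5 mm. The fork fits in lying along y.
- case_lid (a joint): Hinge of the case's lid, rad: 0 is shut, grows as the lid is lifted, stop at 1.85 (leaning back past upright). A friction hinge: the lid stays where it is left; about 2 N at the bar moves it. The lid is 13 mm thick, covers the whole case and reaches 150 mm from the hinge. It may start up to 0.15 ajar.
- lid_bar (a point): Middle of the lid's brass lift bar; turns with the lid. Round bar 11 mm thick, 90 mm long along the case's y, on two posts, 35 mm out from the lid's front edge: 185 mm from the hinge and 5 mm above it when shut. Pinch it from above, a finger each side (29 mm gap to the lid, 68 mm between posts); it turns between the fingers, which can stay upright while the lid swings.
- terminal_block: Bystander: black ebonite terminal block, 40 x 90 x 25 mm with eight brass binding posts 14 mm high on top, loose on the bench close behind the work, left or right. Origin: centre of its underside, long side along its y. To be left where it is.
Things that resemble listed ones, but are neither listed nor needed, are in the scene too. What is shaped like the weight but turquoise is not meant. What is shaped like the lamp but red is not meant.

How it is judged:
On the way, in this order (a step that is already met when the one before it is completed fails the run):
1. The weight and the lamp both stand upright on the felt mat, before the fork has been moved more than 20 mm (x of weight in the frame of mat between -0.065 and 0.065 m and y of weight in the frame of mat between -0.1 and 0.1 m and z of each of weight, lamp in the frame of mat below 0.012 m and angle between each of weight, lamp's own z axis and vertical below 0.12 rad and linear speed of each of weight, lamp below 0.05 m/s and x of lamp in the frame of mat between -0.065 and 0.065 m and y of lamp in the frame of mat between -0.1 and 0.1 m and distance of fork from where it was at the start of the episode below 0.02 m), for 0.2 s.
2. The fork lies on the floor of the case while the weight and the lamp are still out of the way on the mat (x of fork in the frame of case between -0.07 and 0.07 m and y of fork in the frame of case between -0.09 and 0.09 m and z of fork in the frame of case below 0.02 m and angle between the z axis of fork and the z axis of case, either way round below 0.2 rad and linear speed of each of fork, weight, lamp below 0.05 m/s and x of weight in the frame of mat between -0.065 and 0.065 m and y of weight in the frame of mat between -0.1 and 0.1 m and z of each of weight, lamp in the frame of mat below 0.012 m and angle between each of weight, lamp's own z axis and vertical below 0.12 rad and x of lamp in the frame of mat between -0.065 and 0.065 m and y of lamp in the frame of mat between -0.1 and 0.1 m), for 0.2 s.
3. The lid is shut on the fork (x of fork in the frame of case between -0.07 and 0.07 m and y of fork in the frame of case between -0.09 and 0.09 m and z of fork in the frame of case below 0.02 m and angle between the z axis of fork and the z axis of case, either way round below 0.2 rad and linear speed of fork below 0.05 m/s and value of joint case_lid below 0.06 rad), for 0.2 s.
At the end, for the whole second after the job is handed in: The weight stands upright and at rest on the round pad and the lamp on the square pad, each centred within 12 mm, the fork lies flat (within 0.2 rad) on the floor inside the case, and the lid is shut (under 0.06 rad, i.e. the bar less than 11 mm above its shut height); all released (all of step 3 and horizontal distance between weight and round_pad below 0.012 m and z of weight in the frame of round_pad below 0.013 m and angle between each of weight, lamp's own z axis and vertical below 0.12 rad and linear speed of each of weight, lamp below 0.02 m/s and horizontal distance between lamp and square_pad below 0.012 m and z of lamp in the frame of square_pad below 0.013 m); the robot touches nothing.
It fails at once if The weight or the lamp is tipped more than 0.6 rad (34 degrees) (angle between any of weight, lamp's own z axis and vertical above 0.6 rad).
It fails at once if The lid slams: it goes faster than 2.5 rad/s (0.45 m/s at the bar) in the last 0.3 rad before it is shut (velocity of joint case_lid below -2.5 rad/s and value of joint case_lid below 0.3 rad).
It fails at once if The terminal block is moved more than 20 mm (distance of terminal_block from where it was at the start of the episode above 0.02 m).
It also fails if it takes over 144 s, if anything falls off the work surface, if the arm or the gripper's body presses on something with over 40 N, if the wrist force passes 120 N, or if a joint passes its speed limit or range.

## Working session

There is one attempt and no reset: what is moved stays moved. The work goes in short steps, Python scripts to look and compute and a tool call to move; the robot and the scene stay as the last step left them, time stands still between calls to the robot, and variables do not carry over. Pictures are saved under pics/ and viewed, at most 14 in all, crops included, and the job is handed in when it is done.

Besides the shell and the picture viewer there is one more tool, called after "Emit:" by a JSON object that holds its "op" and its "data". send_rows: Moves the arm, as the interface text tells. Shift numbers are shares of 0.25 m and turn numbers shares of pi/2 rad, none past 1 either way. Its arguments: {"type":"object","properties":{"targets":{"type":"array","items":{"type":"array","items":{"type":"number","minimum":-1,"maximum":1}}}},"required":["targets"]}

```bash
mkdir -p pics
python3 - <<'E'
from bench import manip, optics
import cv2
s=manip.observe()
print(s['time'],s['tcp_pos'],s['orientation'],s['opening'])
for n in('side','top'):
    cv2.imwrite(f'pics/{n}0.png',optics.capture(n)); c=optics.calibration(n); print(n,c)
E
```

```text
0.0 [0.19008724 0.64690439 0.22991983] [ 1.42403936e-01  9.89807969e-01 -1.12451597e-03 -1.96238718e-04] 0.08552537541984755
side {'mtx': array([[597.47181907,   0.        , 322.42321182],
       [  0.        , 597.47181907, 228.73892577],
       [  0.        ,   0.        ,   1.        ]]), 'R': array([[ 0.95522159, -0.29583273, -0.00589145],
       [-0.14776762, -0.45969114, -0.87569903],
       [ 0.25635219,  0.83735718, -0.4828214 ]]), 't': array([-0.50100281,  0.14190333,  0.97964235])}
top {'mtx': array([[574.095709  ,   0.        , 307.4848661 ],
       [  0.        , 574.095709  , 235.11646426],
       [  0.        ,   0.        ,   1.        ]]), 'R': array([[-0.01734069, -0.99984261, -0.00374863],
       [-0.99752426,  0.01755579, -0.06809654],
       [ 0.06815164,  0.0025585 , -0.99767169]]), 't': array([-0.00936054,  0.53439471,  1.08925845])}
```

View pics/top0.png

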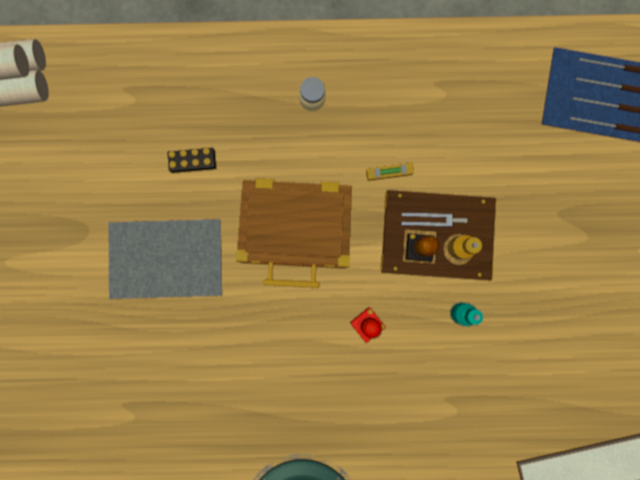

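View pics/side0.png

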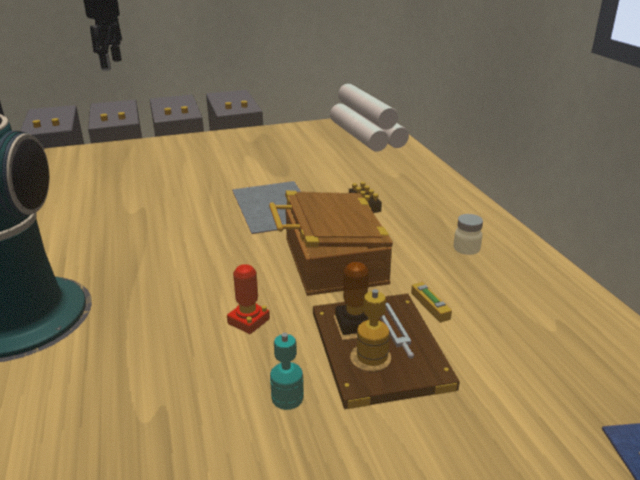

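Candidates (top image): weight is the brass one at (465,248), not the turquoise one at (466,315). The lamp is the amber one with the black foot at (422,246), not the red one at (369,326). The fork is at (433,220), the case at (295,223), the mat at (165,259) and the block at (191,160). I'll confirm these in an enlarged crop.

Run:
```python
import cv2
a=cv2.imread('pics/top0.png')
cv2.imwrite('pics/c1.png',cv2.resize(a[175:295,370:510],None,fx=5,fy=5,interpolation=cv2.INTER_CUBIC))
cv2.imwrite('pics/c2.png',cv2.resize(a[145:305,100:366],None,fx=3,fy=3,interpolation=cv2.INTER_CUBIC))
```

```text
(no output)
```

View pics/c1.png

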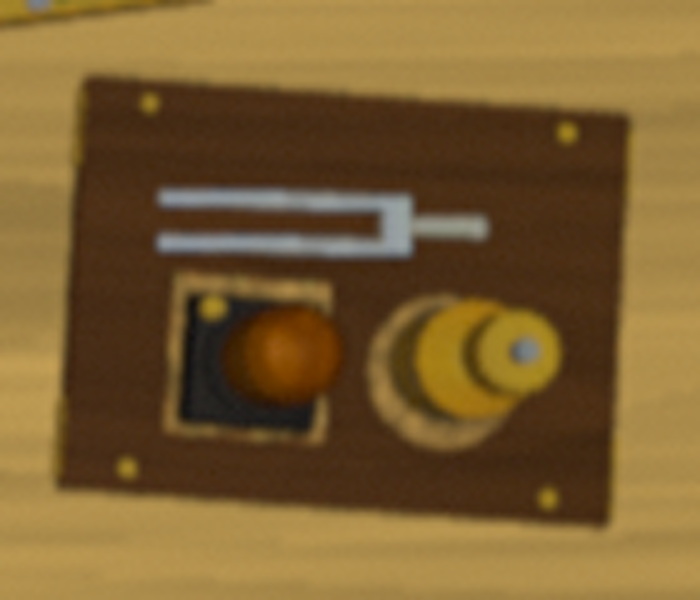

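View pics/c2.png

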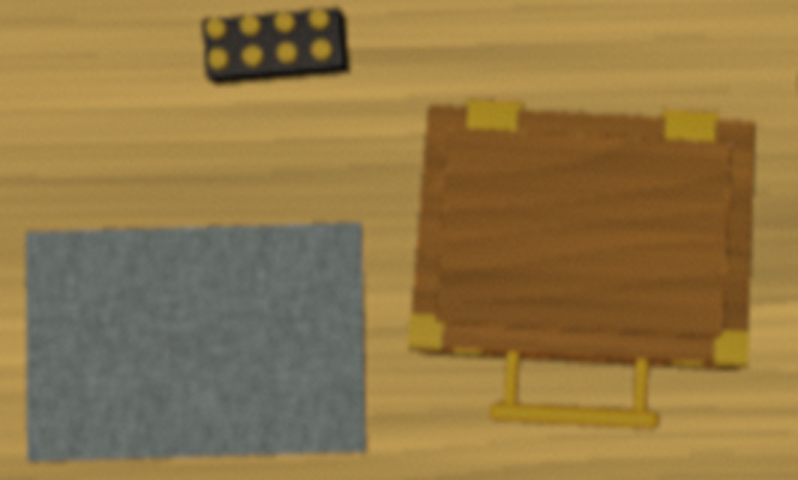

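The crop confirms the brass weight on the round pad on the right, and the amber lamp on the square pad on the left. The fork's tines point left (+y), and the lid's bar faces the robot. Next I turn these pixels into positions.

```bash
cat > h.py <<'E'
from bench import manip, optics
import numpy as np, cv2
from scipy.spatial.transform import Rotation as Rn
def plane(p,z,n='top'):
    c=optics.calibration(n); p=np.atleast_2d(np.array(p,float))
    d=np.c_[p,np.ones(len(p))]@np.linalg.inv(c['mtx']).T@c['R']; o=-c['R'].T@c['t']
    return o+d*((z-o[2])/d[:,2])[:,None]
def proj(X,n):
    c=optics.calibration(n); q=(np.atleast_2d(X)@c['R'].T+c['t'])@c['mtx'].T; return q[:,:2]/q[:,2:]
def go(p,yaw,close=False,down=True):
    """row (tool axes, full-scale units) to TCP p, tool down with finger line (tool y) at world angle yaw (mod pi)"""
    s=manip.observe(); R0=Rn.from_quat(s['orientation']); best=None
    for k in (0,1):
        a=yaw+k*np.pi; y=np.array([np.cos(a),np.sin(a),0]); z=np.array([0,0,-1.]); x=np.cross(y,z)
        r=(R0.inv()*Rn.from_matrix(np.c_[x,y,z])).as_rotvec()
        if best is None or np.linalg.norm(r)<np.linalg.norm(best): best=r
    sh=R0.inv().apply(np.array(p)-s['tcp_pos'])
    return np.round(np.r_[sh/.25,best/(np.pi/2)],3).tolist()
def st():
    s=manip.observe(); print('t',round(s['time'],2),'tcp',s['tcp_pos'].round(4),'q',s['joint_pos'].round(2),'F',s['ft_force'].round(1),'op',round(s['opening'],4),'g',round(s['grasp_force'],1))
E
cat > m.py <<'E'
from h import *
c1=lambda L:np.array(L)/5+[370,175]
c2=lambda L:np.array(L)/3+[100,145]
def rep(n,P):
    print(n,P[:,:2].round(4).tolist(),'mean',P.mean(0).round(4)[:2])
rep('shelf',plane(c1([(83,77),(628,115),(607,524),(58,487)]),.03))
rep('fork',plane(c1([(158,198),(158,243),(488,228)]),.037))
rep('sq',plane(c1([(178,270),(330,285),(325,440),(166,432)]),.035))
rep('rd',plane(c1([(447,371)]),.035))
rep('stub',plane(c1([(526,348)]),.145)); rep('boss',plane(c1([(519,352)]),.136))
rep('foot',plane(c1([(192,293),(182,425),(315,432)]),.055))
rep('lid',plane(c2([(430,105),(755,122),(747,367),(410,350)]),.0885))
rep('bar',plane(c2([(492,411),(657,420)]),.0805))
rep('bar hi',plane(c2([(492,411),(657,420)]),.0805+.02))
rep('mat',plane(c2([(27,231),(361,224),(366,452),(28,461)]),.004))
rep('block',plane(c2([(205,18),(340,10),(348,70),(213,82)]),.025))
E
python3 m.py
```

```text
shelf [[0.6166, -0.1719], [0.5982, -0.3801], [0.4423, -0.3659], [0.4599, -0.1582]] mean [ 0.5293 -0.269 ]
fork [[0.5688, -0.1982], [0.5516, -0.1977], [0.5551, -0.323]] mean [ 0.5585 -0.2396]
sq [[0.5414, -0.2053], [0.5346, -0.2628], [0.4759, -0.259], [0.48, -0.199]] mean [ 0.508  -0.2315]
rd [[0.5012, -0.3061]] mean [ 0.5012 -0.3061]
stub [[0.5043, -0.3045]] mean [ 0.5043 -0.3045]
boss [[0.5034, -0.3046]] mean [ 0.5034 -0.3046]
foot [[0.5312, -0.2069], [0.4821, -0.2018], [0.4786, -0.251]] mean [ 0.4973 -0.2199]
lid [[0.6319, 0.0961], [0.618, -0.1007], [0.47, -0.0925], [0.4837, 0.1095]] mean [0.5509 0.0031]
bar [[0.4462, 0.0613], [0.4391, -0.0381]] mean [0.4426 0.0116]
bar hi [[0.4464, 0.0598], [0.4394, -0.0378]] mean [0.4429 0.011 ]
mat [[0.5677, 0.3698], [0.5684, 0.1515], [0.4203, 0.1493], [0.4182, 0.3682]] mean [0.4937 0.2597]
block [[0.7018, 0.2481], [0.7055, 0.1608], [0.6662, 0.1559], [0.66, 0.243]] mean [0.6834 0.202 ]
```

```bash
cat >> h.py <<'E'
YAW=-0.07
def plan(wps,g,yaw=YAW,start=None,step=.04):
    """calls of <=5 rows from measured pose through TCP waypoints (x,y,z); tool down"""
    s=manip.observe(); R=Rn.from_quat(s['orientation']); p=s['tcp_pos'] if start is None else np.array(start)
    e=go(wps[0],yaw); turn=Rn.from_rotvec(np.array(e[3:])*np.pi/2); n0=max(1,int(np.ceil(np.degrees(turn.magnitude())/7)))
    rows=[];
    for i,w in enumerate(wps):
        w=np.array(w); n=max(int(np.ceil(np.linalg.norm(w-p)/step)),n0 if i==0 else 1)
        for k in range(1,n+1):
            rot=turn.as_rotvec()*(k/n if i==0 else 1)
            rows.append((p+(w-p)*k/n,R*Rn.from_rotvec(rot)))
        p=w
    P,Q=(s['tcp_pos'] if start is None else np.array(start)),R
    for i in range(0,len(rows),5):
        c=[]
        for x,q in rows[i:i+5]:
            c.append(np.r_[Q.inv().apply(x-P)/.25,(Q.inv()*q).as_rotvec()/(np.pi/2),g].round(3).tolist())
        P,Q=rows[min(i+4,len(rows)-1)]; print(c)
E
python3 - <<'E'
from h import *
plan([(.42,.35,.26),(.504,-.3045,.25)],-1)
E
```

```text
[[-0.101, -0.073, -0.01, -0.0, 0.0, 0.072, -1.0], [-0.203, -0.147, -0.02, -0.0, 0.0, 0.144, -1.0], [-0.304, -0.22, -0.03, -0.0, 0.0, 0.216, -1.0], [-0.406, -0.294, -0.039, -0.0, 0.0, 0.288, -1.0], [-0.507, -0.367, -0.049, -0.0, 0.0, 0.36, -1.0]]
[[-0.125, -0.008, -0.01, -0.0, 0.0, 0.072, -1.0], [-0.25, -0.015, -0.02, -0.0, 0.0, 0.144, -1.0], [-0.375, -0.023, -0.03, -0.0, 0.0, 0.216, -1.0], [-0.5, -0.031, -0.04, -0.0, 0.0, 0.288, -1.0], [-0.625, -0.038, -0.05, -0.0, 0.0, 0.36, -1.0]]
[[-0.11, 0.06, -0.01, -0.0, 0.0, 0.072, -1.0], [-0.219, 0.121, -0.02, -0.0, 0.0, 0.144, -1.0], [-0.375, 0.117, -0.018, -0.0, 0.0, 0.144, -1.0], [-0.53, 0.112, -0.015, -0.0, 0.0, 0.144, -1.0], [-0.685, 0.108, -0.013, -0.0, 0.0, 0.144, -1.0]]
[[-0.152, 0.031, 0.002, 0.0, 0.0, 0.0, -1.0], [-0.304, 0.061, 0.005, 0.0, 0.0, 0.0, -1.0], [-0.457, 0.092, 0.007, 0.0, 0.0, 0.0, -1.0], [-0.609, 0.122, 0.009, 0.0, 0.0, 0.0, -1.0], [-0.761, 0.153, 0.012, 0.0, 0.0, 0.0, -1.0]]
[[-0.152, 0.031, 0.002, 0.0, 0.0, 0.0, -1.0], [-0.304, 0.061, 0.005, 0.0, 0.0, 0.0, -1.0], [-0.457, 0.092, 0.007, 0.0, 0.0, 0.0, -1.0], [-0.609, 0.122, 0.009, 0.0, 0.0, 0.0, -1.0], [-0.761, 0.153, 0.012, 0.0, 0.0, 0.0, -1.0]]
[[-0.152, 0.031, 0.002, 0.0, 0.0, 0.0, -1.0], [-0.304, 0.061, 0.005, 0.0, 0.0, 0.0, -1.0], [-0.457, 0.092, 0.007, 0.0, 0.0, 0.0, -1.0], [-0.609, 0.122, 0.009, 0.0, 0.0, 0.0, -1.0]]
```

Emit:
{"op": "send_rows", "data": {"targets": [[-0.1,-0.07,-0.01,0,0,0.07,-1],[-0.2,-0.15,-0.02,0,0,0.14,-1],[-0.3,-0.22,-0.03,0,0,0.22,-1],[-0.4,-0.29,-0.04,0,0,0.29,-1],[-0.5,-0.37,-0.05,0,0,0.36,-1]]}}

```text
time: 0.52
tcp_pos: [0.2846, 0.5224, 0.2432]
orientation: [0.415, 0.91, -0.0, -0.0]
ft_force: [1.0, 0.8, -0.6]
opening: 0.0855
grasp_force: 0.0
```

Emit:
{"op": "send_rows", "data": {"targets": [[-0.12,-0.01,-0.01,0,0,0.07,-1],[-0.25,-0.02,-0.02,0,0,0.14,-1],[-0.38,-0.02,-0.03,0,0,0.22,-1],[-0.5,-0.03,-0.04,0,0,0.29,-1],[-0.62,-0.04,-0.05,0,0,0.36,-1]]}}

```text
time: 0.93
tcp_pos: [0.3793, 0.3989, 0.2559]
orientation: [0.653, 0.758, -0.0, -0.0]
ft_force: [-0.0, 0.6, -0.7]
opening: 0.0855
grasp_force: 0.0
```

Emit:
{"op": "send_rows", "data": {"targets": [[-0.11,0.06,-0.01,0,0,0.07,-1],[-0.22,0.12,-0.02,0,0,0.14,-1],[-0.38,0.12,-0.02,0,0,0.14,-1],[-0.53,0.11,-0.02,0,0,0.14,-1],[-0.68,0.11,-0.01,0,0,0.14,-1]]}}

```text
time: 1.35
tcp_pos: [0.432, 0.235, 0.2587]
orientation: [0.73, 0.684, -0.0, 0.0]
ft_force: [0.8, 0.0, 0.4]
opening: 0.0854
grasp_force: 0.0
```

Emit:
{"op": "send_rows", "data": {"targets": [[-0.15,0.03,0,0,0,0,-1],[-0.3,0.06,0,0,0,0,-1],[-0.46,0.09,0,0,0,0,-1],[-0.61,0.12,0,0,0,0,-1],[-0.76,0.15,0,0,0,0,-1]]}}

```text
time: 1.77
tcp_pos: [0.4564, 0.0428, 0.2585]
orientation: [0.73, 0.683, -0.0, -0.0]
ft_force: [1.8, 0.9, 0.0]
opening: 0.0853
grasp_force: 0.0
```

Run:
```python
from h import *
st(); print(go((.504,-.3045,.25),YAW))
```

```text
t 1.77 tcp [0.4564 0.0428 0.2585] q [ 0.04 -0.17  2.01  0.    1.31  0.1 ] F [1.8 0.9 0. ] op 0.0853 g 0.0
[-1.374, 0.281, 0.034, -0.0, -0.0, 0.003]
```

Emit:
{"op": "send_rows", "data": {"targets": [[-0.15,0.03,0,0,0,0,-1],[-0.3,0.06,0,0,0,0,-1],[-0.46,0.09,0.01,0,0,0,-1],[-0.61,0.12,0.01,0,0,0,-1],[-0.76,0.15,0.02,0,0,0,-1]]}}

```text
time: 2.18
tcp_pos: [0.4815, -0.1494, 0.2538]
orientation: [0.73, 0.683, 0.0, 0.0]
ft_force: [1.2, 0.1, 0.4]
opening: 0.0856
grasp_force: 0.0
```

Emit:
{"op": "send_rows", "data": {"targets": [[-0.15,0.03,0,0,0,0,-1],[-0.3,0.06,0,0,0,0,-1],[-0.46,0.1,0.01,0,0,0,-1],[-0.61,0.13,0.01,0,0,0,-1],[-0.61,0.13,0.01,0,0,0,-1]]}}

```text
time: 2.6
tcp_pos: [0.5041, -0.3079, 0.2502]
orientation: [0.732, 0.682, -0.001, 0.001]
ft_force: [0.8, 0.7, -0.1]
opening: 0.0854
grasp_force: 0.0
```

Run:
```python
from h import *
st(); print(go((.504,-.3045,.104),YAW))
a=optics.capture('side'); cv2.imwrite('pics/s1.png',cv2.resize(a[150:450,200:500],None,fx=2,fy=2,interpolation=cv2.INTER_CUBIC))
```

```text
t 2.6 tcp [ 0.5041 -0.3079  0.2502] q [-0.59  0.09  1.77 -0.    1.28 -0.52] F [ 0.8  0.7 -0.1] op 0.0854 g 0.0
[0.015, -0.001, 0.585, -0.0, 0.002, -0.0]
```

View pics/s1.png

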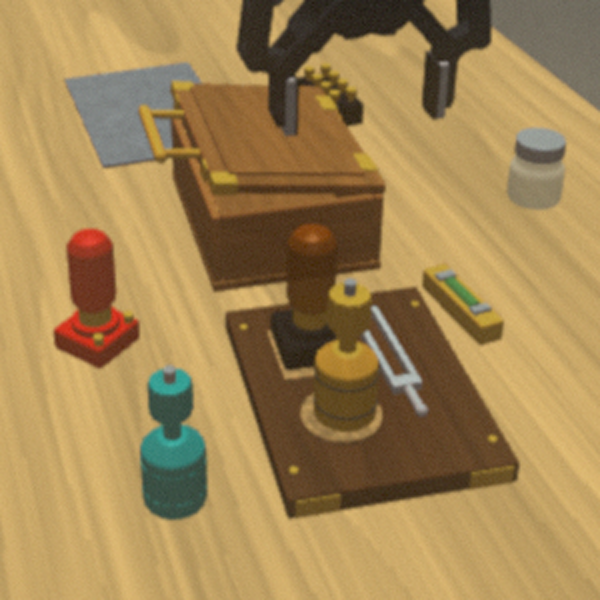

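The side crop shows the brass weight at (349,300) in front of the gripper's finger plane, and the lid slightly ajar. Its bar ends are at (148,110) and (163,157). I'll cross-check the weight position and the bar height.

Run:
```python
from h import *
c=lambda L:np.array(L)/2+[200,150]
print(plane(c([(349,284)]),.145,'side').round(4), plane(c([(341,412)]),.035,'side').round(4))
T=lambda L:np.array(L)/3+[100,145]
for t,s in(((492,411),(148,110)),((657,420),(163,157))):
    P=[optics.calibration(n)['mtx']@np.c_[optics.calibration(n)['R'],optics.calibration(n)['t']] for n in('top','side')]
    X=cv2.triangulatePoints(P[0],P[1],T([t]).T.astype(float),c([s]).T.astype(float)); print((X[:3]/X[3]).T.round(4))
```

```text
[[ 0.5011 -0.3083  0.145 ]] [[ 0.5004 -0.3057  0.035 ]]
[[0.4486 0.0589 0.105 ]]
[[ 0.4403 -0.0379  0.1081]]
```

Emit:
{"op": "send_rows", "data": {"targets": [[0.01,0,0.15,0,0,0,-1],[0.01,0,0.3,0,0,0,-1],[0.01,0,0.45,0,0,0,-1],[0.01,0,0.585,0,0,0,-1],[0.01,0,0.585,0,0,0,-1]]}}

```text
time: 3.07
tcp_pos: [0.4986, -0.2942, 0.0967]
orientation: [0.73, 0.684, -0.002, -0.008]
ft_force: [-1.7, 1.6, -1.7]
opening: 0.0853
grasp_force: 0.0
```

Emit:
{"op": "send_rows", "data": {"targets": [[0,0,0,0,0,0,1],[0,0,0,0,0,0,1],[0,0,0,0,0,0,1],[0,0,0,0,0,0,1],[0,0,0,0,0,0,1]]}}

```text
time: 3.48
tcp_pos: [0.5055, -0.3001, 0.1079]
orientation: [0.73, 0.684, 0.0, 0.002]
ft_force: [-7.8, 2.2, 12.3]
opening: 0.0264
grasp_force: 58.3
```

Emit:
{"op": "send_rows", "data": {"targets": [[0,0,0,0,0,0,1],[0,0,0,0,0,0,1],[0,0,0,0,0,0,1],[0,0,0,0,0,0,1],[0,0,0,0,0,0,1]]}}

```text
time: 3.9
tcp_pos: [0.5053, -0.3002, 0.108]
orientation: [0.73, 0.683, 0.0, 0.002]
ft_force: [-4.0, 1.4, 6.3]
opening: 0.0261
grasp_force: 58.5
```

Emit:
{"op": "send_rows", "data": {"targets": [[0,0,-0.05,0,0,0,1],[0,0,-0.18,0,0,0,1],[0,0,-0.34,0,0,0,1],[0,0,-0.5,0,0,0,1],[0,0,-0.62,0,0,0,1]]}}

```text
time: 4.32
tcp_pos: [0.5044, -0.2991, 0.2631]
orientation: [0.73, 0.683, 0.0, 0.001]
ft_force: [1.5, -1.3, -6.3]
opening: 0.0263
grasp_force: 61.2
```

Emit:
{"op": "send_rows", "data": {"targets": [[0.05,0,0,0,0,0,1],[0.13,-0.01,0,0,0,0,1],[0.25,-0.02,0,0,0,0,1],[0.37,-0.03,0,0,0,0,1],[0.5,-0.04,0,0,0,0,1]]}}

```text
time: 4.73
tcp_pos: [0.5006, -0.1718, 0.2572]
orientation: [0.73, 0.683, -0.001, -0.002]
ft_force: [0.4, -0.5, -7.4]
opening: 0.0259
grasp_force: 61.0
```

Emit:
{"op": "send_rows", "data": {"targets": [[0.13,-0.01,0,0,0,0,1],[0.26,-0.02,0,0,0,0,1],[0.39,-0.03,0,0,0,0,1],[0.52,-0.04,0,0,0,0,1],[0.65,-0.06,0,0,0,0,1]]}}

```text
time: 5.15
tcp_pos: [0.4963, -0.0084, 0.2574]
orientation: [0.73, 0.683, -0.001, -0.002]
ft_force: [2.0, 0.3, -7.3]
opening: 0.0264
grasp_force: 61.0
```

Emit:
{"op": "send_rows", "data": {"targets": [[0.13,-0.01,0,0,0,0,1],[0.26,-0.02,0,0,0,0,1],[0.39,-0.03,0,0,0,0,1],[0.52,-0.05,0,0,0,0,1],[0.65,-0.06,0,0,0,0,1]]}}

```text
time: 5.57
tcp_pos: [0.4912, 0.1542, 0.2573]
orientation: [0.73, 0.684, -0.002, -0.001]
ft_force: [0.8, -0.6, -7.7]
opening: 0.0263
grasp_force: 61.1
```

Emit:
{"op": "send_rows", "data": {"targets": [[0.13,-0.01,0,0,0,0,1],[0.26,-0.02,0,0,0,0,1],[0.38,-0.03,0,0,0,0,1],[0.48,-0.04,0,0,0,0,1],[0.56,-0.05,0,0,0,0,1]]}}

```text
time: 5.98
tcp_pos: [0.4883, 0.295, 0.2571]
orientation: [0.73, 0.684, -0.002, -0.001]
ft_force: [-0.4, -0.4, -7.8]
opening: 0.0263
grasp_force: 61.1
```

Emit:
{"op": "send_rows", "data": {"targets": [[0.04,-0.01,0,0,0,0,1],[0.06,-0.01,0,0,0,0,1],[0.06,-0.01,0,0,0,0,1],[0.06,-0.01,0,0,0,0,1],[0.06,-0.01,0,0,0,0,1]]}}

```text
time: 6.4
tcp_pos: [0.4892, 0.3068, 0.2596]
orientation: [0.73, 0.683, -0.001, 0.0]
ft_force: [-0.3, 0.8, -6.8]
opening: 0.026
grasp_force: 61.0
```

Run:
```python
from h import *
st(); print(go((.494,.31,.078),YAW))
```

```text
t 6.4 tcp [0.4892 0.3068 0.2596] q [ 0.52  0.06  1.78 -0.    1.3   0.58] F [-0.3  0.8 -6.8] op 0.026 g 61.0
[0.015, 0.019, 0.726, -0.0, 0.001, 0.002]
```

Emit:
{"op": "send_rows", "data": {"targets": [[0.01,0.02,0.15,0,0,0,1],[0.01,0.02,0.3,0,0,0,1],[0.01,0.02,0.45,0,0,0,1],[0.01,0.02,0.58,0,0,0,1],[0.01,0.02,0.65,0,0,0,1]]}}

```text
time: 6.82
tcp_pos: [0.4919, 0.3071, 0.0928]
orientation: [0.731, 0.683, -0.004, -0.001]
ft_force: [-1.2, -0.5, -7.3]
opening: 0.0265
grasp_force: 60.9
```

Emit:
{"op": "send_rows", "data": {"targets": [[0,0,0.02,0,0,0,1],[0,0,0.04,0,0,0,1],[0,0,0.06,0,0,0,1],[0,0,0.07,0,0,0,1],[0,0,0.07,0,0,0,1]]}}

```text
time: 7.23
tcp_pos: [0.4956, 0.3106, 0.0814]
orientation: [0.73, 0.683, 0.001, 0.0]
ft_force: [-0.5, 0.5, -7.5]
opening: 0.0266
grasp_force: 60.9
```

```bash
python3 -c "
from h import *
st()"
```

```text
t 7.23 tcp [0.4956 0.3106 0.0814] q [ 0.52  0.23  1.94 -0.    0.97  0.58] F [-0.5  0.5 -7.5] op 0.0266 g 60.9
```

Emit:
{"op": "send_rows", "data": {"targets": [[0,0,0.008,0,0,0,1],[0,0,0.014,0,0,0,1],[0,0,0.018,0,0,0,1],[0,0,0.018,0,0,0,1],[0,0,0.018,0,0,0,1]]}}

```text
time: 7.65
tcp_pos: [0.4953, 0.3109, 0.0771]
orientation: [0.73, 0.683, 0.001, 0.0]
ft_force: [-1.2, 0.2, 1.7]
opening: 0.026
grasp_force: 61.8
```

Emit:
{"op": "send_rows", "data": {"targets": [[0,0,0,0,0,0,-1],[0,0,0,0,0,0,-1],[0,0,0,0,0,0,-1],[0,0,0,0,0,0,-1],[0,0,0,0,0,0,-1]]}}

```text
time: 8.07
tcp_pos: [0.4948, 0.3103, 0.0758]
orientation: [0.73, 0.683, 0.0, 0.0]
ft_force: [0.4, -0.5, 0.4]
opening: 0.0842
grasp_force: 0.0
```

Emit:
{"op": "send_rows", "data": {"targets": [[0,0,-0.06,0,0,0,-1],[0,0,-0.2,0,0,0,-1],[0,0,-0.36,0,0,0,-1],[0,0,-0.52,0,0,0,-1],[0,0,-0.68,0,0,0,-1]]}}

```text
time: 8.48
tcp_pos: [0.4941, 0.31, 0.247]
orientation: [0.73, 0.683, -0.0, -0.0]
ft_force: [1.0, 0.2, 0.8]
opening: 0.0855
grasp_force: 0.0
```

Emit:
{"op": "send_rows", "data": {"targets": [[-0.15,0.01,-0.05,0,0,0,-1],[-0.3,0.03,-0.05,0,0,0,-1],[-0.45,0.04,-0.05,0,0,0,-1],[-0.6,0.05,-0.05,0,0,0,-1],[-0.75,0.07,-0.05,0,0,0,-1]]}}

```text
time: 8.9
tcp_pos: [0.4991, 0.1206, 0.2584]
orientation: [0.73, 0.684, 0.0, 0.0]
ft_force: [0.5, -0.2, -0.1]
opening: 0.0854
grasp_force: 0.0
```

Emit:
{"op": "send_rows", "data": {"targets": [[-0.15,0.01,0,0,0,0,-1],[-0.3,0.03,0,0,0,0,-1],[-0.45,0.04,0,0,0,0,-1],[-0.6,0.05,0,0,0,0,-1],[-0.75,0.07,0,0,0,0,-1]]}}

```text
time: 9.32
tcp_pos: [0.5042, -0.0681, 0.2583]
orientation: [0.73, 0.683, 0.0, 0.0]
ft_force: [1.3, 0.3, -1.1]
opening: 0.0856
grasp_force: 0.0
```

Emit:
{"op": "send_rows", "data": {"targets": [[-0.15,0.01,0,0,0,0,-1],[-0.3,0.03,0,0,0,0,-1],[-0.45,0.04,0,0,0,0,-1],[-0.58,0.05,0,0,0,0,-1],[-0.65,0.05,0,0,0,0,-1]]}}

```text
time: 9.73
tcp_pos: [0.5063, -0.233, 0.2581]
orientation: [0.731, 0.683, -0.0, 0.001]
ft_force: [1.0, 0.2, 1.2]
opening: 0.0851
grasp_force: 0.0
```

Emit:
{"op": "send_rows", "data": {"targets": [[0,0,0,0,0,0,-1],[0,0,0,0,0,0,-1],[0,0,0,0,0,0,-1]]}}

```text
time: 9.98
tcp_pos: [0.5064, -0.2286, 0.2579]
orientation: [0.73, 0.683, 0.0, -0.0]
ft_force: [0.4, -0.1, 0.4]
opening: 0.085
grasp_force: 0.0
```

Run:
```python
from h import *
st(); print(go((.505,-.229,.087),YAW))
a=optics.capture('top'); cv2.imwrite('pics/t2.png',cv2.resize(a[180:320,100:300],None,fx=4,fy=4,interpolation=cv2.INTER_CUBIC))
```

```text
t 9.98 tcp [ 0.5064 -0.2286  0.2579] q [-0.47  0.02  1.83  0.    1.29 -0.4 ] F [ 0.4 -0.1  0.4] op 0.085 g 0.0
[-0.002, -0.005, 0.683, -0.0, -0.001, 0.002]
```

View pics/t2.png

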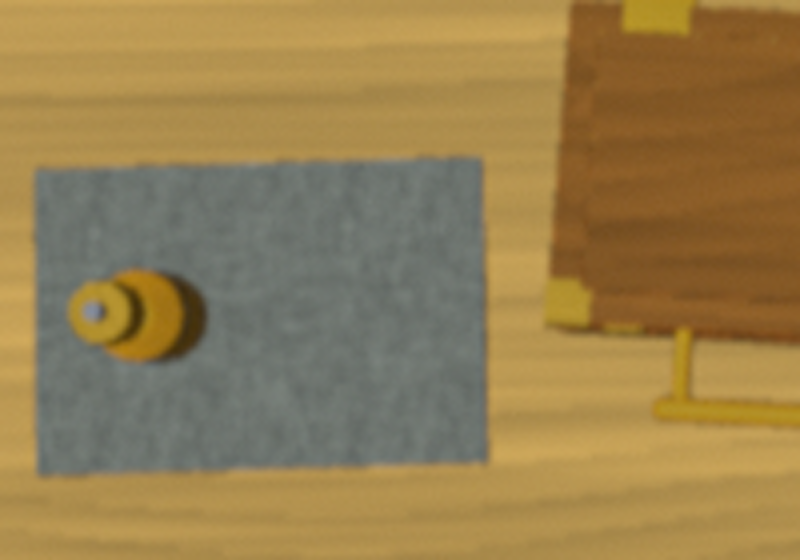

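The weight stands upright on the mat, with its stub at crop (94,311). Next is the lamp.

Emit:
{"op": "send_rows", "data": {"targets": [[0,0,0.15,0,0,0,-1],[0,0,0.3,0,0,0,-1],[0,0,0.45,0,0,0,-1],[0,0,0.6,0,0,0,-1],[0,0,0.68,0,0,0,-1]]}}

```text
time: 10.45
tcp_pos: [0.5039, -0.2261, 0.0836]
orientation: [0.729, 0.684, -0.001, -0.003]
ft_force: [-1.3, -0.5, -0.5]
opening: 0.0851
grasp_force: 0.0
```

Emit:
{"op": "send_rows", "data": {"targets": [[0,0,0,0,0,0,-1],[0,0,0,0,0,0,1],[0,0,0,0,0,0,1],[0,0,0,0,0,0,1],[0,0,0,0,0,0,1]]}}

```text
time: 10.87
tcp_pos: [0.5082, -0.2299, 0.0907]
orientation: [0.73, 0.684, 0.001, 0.002]
ft_force: [-2.8, 0.2, 1.8]
opening: 0.0388
grasp_force: 1.1
```

Emit:
{"op": "send_rows", "data": {"targets": [[0,0,0,0,0,0,1],[0,0,0,0,0,0,1],[0,0,0,0,0,0,1],[0,0,0,0,0,0,1]]}}

```text
time: 11.2
tcp_pos: [0.508, -0.23, 0.0906]
orientation: [0.73, 0.683, 0.001, 0.002]
ft_force: [-2.0, 1.2, 7.0]
opening: 0.0347
grasp_force: 58.9
```

Run:
```python
from h import *
st(); print('weight',plane([(123.5,257.75)],.114),plane([(125.75,258.5)],.105))
```

```text
t 11.2 tcp [ 0.508  -0.23    0.0906] q [-0.47  0.17  1.99  0.    0.97 -0.4 ] F [-2.   1.2  7. ] op 0.0347 g 58.9
weight [[0.49339794 0.30536468 0.114     ]] [[0.49230706 0.30427701 0.105     ]]
```

Emit:
{"op": "send_rows", "data": {"targets": [[0,0,-0.05,0,0,0,1],[0,0,-0.18,0,0,0,1],[0,0,-0.34,0,0,0,1],[0,0,-0.5,0,0,0,1],[0,0,-0.6,0,0,0,1]]}}

```text
time: 11.62
tcp_pos: [0.5079, -0.23, 0.2435]
orientation: [0.73, 0.683, 0.001, 0.003]
ft_force: [1.0, -1.0, -2.5]
opening: 0.0347
grasp_force: 60.3
```

Emit:
{"op": "send_rows", "data": {"targets": [[0.05,0,0,0,0,0,1],[0.13,-0.01,0,0,0,0,1],[0.25,-0.02,0,0,0,0,1],[0.37,-0.03,0,0,0,0,1],[0.5,-0.05,0,0,0,0,1]]}}

```text
time: 12.03
tcp_pos: [0.5016, -0.1025, 0.2376]
orientation: [0.731, 0.683, -0.0, -0.0]
ft_force: [0.8, 0.8, -1.9]
opening: 0.0346
grasp_force: 60.3
```

Emit:
{"op": "send_rows", "data": {"targets": [[0.13,-0.01,0,0,0,0,1],[0.26,-0.03,0,0,0,0,1],[0.39,-0.04,0,0,0,0,1],[0.52,-0.05,0,0,0,0,1],[0.65,-0.07,0,0,0,0,1]]}}

```text
time: 12.45
tcp_pos: [0.4946, 0.0614, 0.2376]
orientation: [0.73, 0.683, -0.0, -0.0]
ft_force: [0.5, -0.2, -1.9]
opening: 0.0349
grasp_force: 60.4
```

Emit:
{"op": "send_rows", "data": {"targets": [[0.13,-0.01,0,0,0,0,1],[0.26,-0.03,0,0,0,0,1],[0.39,-0.04,0,0,0,0,1],[0.5,-0.05,0,0,0,0,1],[0.58,-0.06,0,0,0,0,1]]}}

```text
time: 12.87
tcp_pos: [0.4888, 0.2078, 0.2375]
orientation: [0.73, 0.684, -0.0, -0.001]
ft_force: [0.1, -0.8, -2.2]
opening: 0.0347
grasp_force: 60.3
```

Emit:
{"op": "send_rows", "data": {"targets": [[0,0,0,0,0,0,1],[0,0,0,0,0,0,1],[0,0,0,0,0,0,1]]}}

```text
time: 13.12
tcp_pos: [0.4894, 0.2049, 0.2375]
orientation: [0.73, 0.684, -0.001, -0.0]
ft_force: [-0.4, -0.1, -2.4]
opening: 0.0349
grasp_force: 60.3
```

Run:
```python
from h import *
st(); print(go((.494,.205,.0605),YAW))
```

```text
t 13.12 tcp [0.4894 0.2049 0.2375] q [ 0.35 -0.01  1.9  -0.    1.25  0.42] F [-0.4 -0.1 -2.4] op 0.0349 g 60.3
[0.002, 0.019, 0.708, -0.001, 0.001, 0.003]
```

Emit:
{"op": "send_rows", "data": {"targets": [[0,0.02,0.14,0,0,0,1],[0,0.02,0.28,0,0,0,1],[0,0.02,0.42,0,0,0,1],[0,0.02,0.55,0,0,0,1],[0,0.02,0.63,0,0,0,1]]}}

```text
time: 13.53
tcp_pos: [0.4926, 0.2026, 0.0767]
orientation: [0.731, 0.683, -0.003, -0.001]
ft_force: [-1.4, 0.5, -2.6]
opening: 0.0351
grasp_force: 60.3
```

Emit:
{"op": "send_rows", "data": {"targets": [[0,0,0.03,0,0,0,1],[0,0,0.05,0,0,0,1],[0,0,0.065,0,0,0,1],[0,0,0.07,0,0,0,1],[0,0,0.07,0,0,0,1]]}}

```text
time: 13.95
tcp_pos: [0.4964, 0.2052, 0.0645]
orientation: [0.73, 0.683, 0.001, 0.001]
ft_force: [-0.6, 0.1, -1.8]
opening: 0.0343
grasp_force: 60.3
```

Emit:
{"op": "send_rows", "data": {"targets": [[0,0,0.006,0,0,0,1],[0,0,0.01,0,0,0,1],[0,0,0.01,0,0,0,1]]}}

```text
time: 14.2
tcp_pos: [0.4955, 0.2052, 0.0612]
orientation: [0.73, 0.684, 0.001, 0.0]
ft_force: [0.5, 0.1, -2.1]
opening: 0.0347
grasp_force: 60.3
```

Emit:
{"op": "send_rows", "data": {"targets": [[0,0,0.005,0,0,0,1],[0,0,0.008,0,0,0,1],[0,0,0.008,0,0,0,1]]}}

```text
time: 14.45
tcp_pos: [0.4954, 0.2053, 0.0594]
orientation: [0.73, 0.683, 0.0, 0.0]
ft_force: [-1.3, -0.1, 4.4]
opening: 0.0346
grasp_force: 58.5
```

Emit:
{"op": "send_rows", "data": {"targets": [[0,0,0,0,0,0,-1],[0,0,0,0,0,0,-1],[0,0,0,0,0,0,-1],[0,0,0,0,0,0,-1],[0,0,0,0,0,0,-1]]}}

```text
time: 14.87
tcp_pos: [0.4952, 0.205, 0.0585]
orientation: [0.73, 0.683, 0.0, 0.0]
ft_force: [0.2, -1.0, 0.4]
opening: 0.0855
grasp_force: 0.0
```

Emit:
{"op": "send_rows", "data": {"targets": [[0,0,-0.06,0,0,0,-1],[0,0,-0.2,0,0,0,-1],[0,0,-0.36,0,0,0,-1],[0,0,-0.52,0,0,0,-1],[0,0,-0.64,0,0,0,-1]]}}

```text
time: 15.28
tcp_pos: [0.496, 0.2053, 0.222]
orientation: [0.73, 0.683, 0.001, 0.001]
ft_force: [1.6, 0.5, -0.1]
opening: 0.0852
grasp_force: 0.0
```

Emit:
{"op": "send_rows", "data": {"targets": [[-0.15,-0.03,0,0,0,0,0.41],[-0.3,-0.06,0,0,0,0,0.41],[-0.45,-0.09,0,0,0,0,0.41],[-0.6,-0.12,0,0,0,0,0.41],[-0.75,-0.15,0,0,0,0,0.41]]}}

```text
time: 15.7
tcp_pos: [0.4446, 0.019, 0.2187]
orientation: [0.73, 0.684, 0.0, 0.0]
ft_force: [0.2, -0.2, 1.1]
opening: 0.0265
grasp_force: 0.0
```

Emit:
{"op": "send_rows", "data": {"targets": [[-0.04,0,0,0,0,0,0.41],[-0.04,0,0,0,0,0,0.41],[-0.04,0,0,0,0,0,0.41],[-0.04,0,0,0,0,0,0.41]]}}

```text
time: 16.03
tcp_pos: [0.4451, 0.0112, 0.2186]
orientation: [0.73, 0.683, 0.0, -0.0]
ft_force: [-0.3, -1.0, -0.2]
opening: 0.0251
grasp_force: 0.0
```

Run:
```python
from h import *
st(); print(go((.444,.011,.091),YAW))
a=optics.capture('side'); b=optics.capture('top')
cv2.imwrite('pics/s3.png',np.hstack([cv2.resize(a[130:330,210:410],None,fx=2,fy=2,interpolation=cv2.INTER_CUBIC),cv2.resize(b[150:350,100:300],None,fx=2,fy=2,interpolation=cv2.INTER_CUBIC)]))
```

```text
t 16.03 tcp [0.4451 0.0112 0.2186] q [-0.03 -0.17  2.08  0.    1.23  0.03] F [-0.3 -1.  -0.2] op 0.0251 g 0.0
[-0.001, -0.004, 0.51, 0.0, -0.0, 0.003]
```

View pics/s3.png

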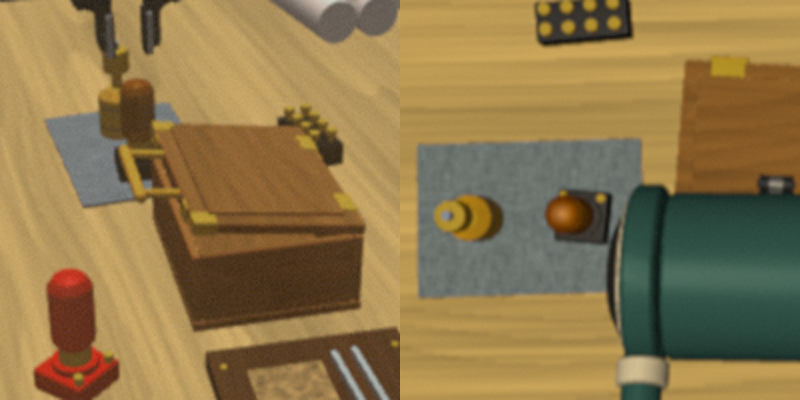

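Both objects stand on the mat: the weight at (465,215) and the lamp at (575,215) in the right half. The bar is straight below the fingers, so I lower onto it.

Emit:
{"op": "send_rows", "data": {"targets": [[0,0,0.12,0,0,0,0.41],[0,0,0.24,0,0,0,0.41],[0,0,0.34,0,0,0,0.41],[0,0,0.37,0,0,0,0.41],[0,0,0.37,0,0,0,0.41]]}}

```text
time: 16.55
tcp_pos: [0.4425, 0.0114, 0.1235]
orientation: [0.729, 0.684, -0.002, -0.002]
ft_force: [-0.4, 1.2, 0.4]
opening: 0.0255
grasp_force: 0.0
```

Emit:
{"op": "send_rows", "data": {"targets": [[0,0,0.04,0,0,0,0.41],[0,0,0.08,0,0,0,0.41],[0,0,0.12,0,0,0,0.41],[0,0,0.14,0,0,0,0.41],[0,0,0.14,0,0,0,0.41]]}}

```text
time: 16.97
tcp_pos: [0.4437, 0.0104, 0.0898]
orientation: [0.73, 0.683, -0.001, -0.001]
ft_force: [0.5, 0.5, 0.3]
opening: 0.0256
grasp_force: 0.0
```

Emit:
{"op": "send_rows", "data": {"targets": [[0,0,0,0,0,0,1],[0,0,0,0,0,0,1],[0,0,0,0,0,0,1],[0,0,0,0,0,0,1],[0,0,0,0,0,0,1]]}}

```text
time: 17.38
tcp_pos: [0.4424, 0.0104, 0.0904]
orientation: [0.73, 0.683, -0.002, -0.002]
ft_force: [-5.1, -0.0, 0.3]
opening: 0.0087
grasp_force: 58.4
```

```bash
python3 -c "
from h import *
st()"
```

```text
t 17.38 tcp [0.4424 0.0104 0.0904] q [-0.03 -0.04  2.22  0.    0.97  0.03] F [-5.1 -0.   0.3] op 0.0087 g 58.4
```

```bash
cat >> h.py <<'E'
def arc(ths):
    ths=np.array(ths); y=-.185*np.cos(ths)+.005*np.sin(ths); z=.185*np.sin(ths)+.005*np.cos(ths)
    for i in range(0,len(ths)-1,5):
        print([(round((y[j]-y[i])/.25,3),round(-(z[j]-z[i])/.25,3)) for j in range(i+1,min(i+6,len(ths)))], 'end th',ths[min(i+5,len(ths)-1)].round(3))
E
python3 -c "
from h import *
arc(np.linspace(.14,1.64,16))"
```

```text
[(np.float64(0.016), np.float64(-0.072)), (np.float64(0.039), np.float64(-0.143)), (np.float64(0.069), np.float64(-0.21)), (np.float64(0.106), np.float64(-0.275)), (np.float64(0.148), np.float64(-0.335))] end th 0.64
[(np.float64(0.049), np.float64(-0.056)), (np.float64(0.103), np.float64(-0.106)), (np.float64(0.161), np.float64(-0.151)), (np.float64(0.224), np.float64(-0.19)), (np.float64(0.291), np.float64(-0.223))] end th 1.14
[(np.float64(0.069), np.float64(-0.026)), (np.float64(0.141), np.float64(-0.044)), (np.float64(0.214), np.float64(-0.056)), (np.float64(0.288), np.float64(-0.06)), (np.float64(0.362), np.float64(-0.056))] end th 1.64
```

Emit:
{"op": "send_rows", "data": {"targets": [[0,0.016,-0.072,0,0,0,1],[0,0.039,-0.143,0,0,0,1],[0,0.069,-0.21,0,0,0,1],[0,0.106,-0.275,0,0,0,1],[0,0.148,-0.335,0,0,0,1]]}}

```text
time: 17.8
tcp_pos: [0.4782, 0.0079, 0.1747]
orientation: [0.73, 0.683, -0.003, -0.003]
ft_force: [-8.9, 0.1, 2.7]
opening: 0.0084
grasp_force: 58.6
```

```bash
python3 -c "
from h import *
st()"
```

```text
t 17.8 tcp [0.4782 0.0079 0.1747] q [-0.04 -0.06  2.07 -0.    1.14  0.03] F [-8.9  0.1  2.7] op 0.0084 g 58.6
```

Forces are small, so I continue the arc.

Emit:
{"op": "send_rows", "data": {"targets": [[0,0.049,-0.056,0,0,0,1],[0,0.103,-0.106,0,0,0,1],[0,0.161,-0.151,0,0,0,1],[0,0.224,-0.19,0,0,0,1],[0,0.291,-0.223,0,0,0,1]]}}

```text
time: 18.22
tcp_pos: [0.5525, 0.0027, 0.2345]
orientation: [0.73, 0.683, -0.002, -0.001]
ft_force: [-13.9, -0.6, 22.4]
opening: 0.0089
grasp_force: 59.4
```

Emit:
{"op": "send_rows", "data": {"targets": [[0,0.069,-0.026,0,0,0,1],[0,0.141,-0.044,0,0,0,1],[0,0.214,-0.056,0,0,0,1],[0,0.288,-0.06,0,0,0,1],[0,0.362,-0.056,0,0,0,1]]}}

```text
time: 18.63
tcp_pos: [0.6459, -0.0038, 0.248]
orientation: [0.73, 0.683, 0.001, 0.002]
ft_force: [-3.4, -2.4, 6.4]
opening: 0.0086
grasp_force: 61.6
```

Emit:
{"op": "send_rows", "data": {"targets": [[0,0,0,0,0,0,1],[0,0,0,0,0,0,1],[0,0,0,0,0,0,1]]}}

```text
time: 18.88
tcp_pos: [0.647, -0.0039, 0.2473]
orientation: [0.73, 0.683, 0.002, 0.003]
ft_force: [2.2, -2.5, 5.3]
opening: 0.0083
grasp_force: 62.6
```

Run:
```python
from h import *
st()
a=optics.capture('side'); cv2.imwrite('pics/s4.png',cv2.resize(a[60:360,210:510],None,fx=2,fy=2,interpolation=cv2.INTER_CUBIC))
```

```text
t 18.88 tcp [ 0.647  -0.0039  0.2473] q [-0.04  0.2   1.65 -0.    1.28  0.02] F [ 2.2 -2.5  5.3] op 0.0083 g 62.6
```

View pics/s4.png

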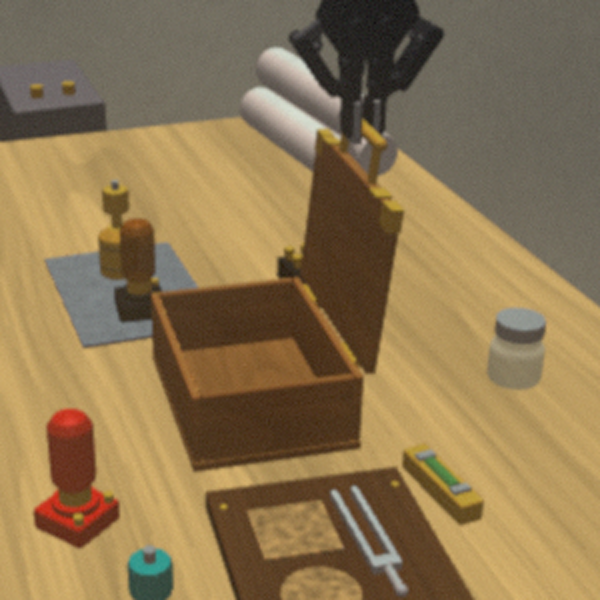

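The lid stands just past upright and the case is empty. I release the bar, go up and move over to the fork.

Emit:
{"op": "send_rows", "data": {"targets": [[0,0,0,0,0,0,0.2],[0,0,0,0,0,0,0.2],[0,0,0,0,0,0,0.2],[0,0,0,0,0,0,0.2]]}}

```text
time: 19.27
tcp_pos: [0.6437, -0.0025, 0.2438]
orientation: [0.73, 0.683, -0.0, -0.001]
ft_force: [0.5, -1.0, -0.3]
opening: 0.034
grasp_force: 0.0
```

Emit:
{"op": "send_rows", "data": {"targets": [[0,0,-0.05,0,0,0,0.2],[0,0,-0.12,0,0,0,0.2],[0,0,-0.2,0,0,0,0.2],[0,0,-0.26,0,0,0,0.2],[0,0,-0.26,0,0,0,0.2]]}}

```text
time: 19.68
tcp_pos: [0.6464, -0.0027, 0.315]
orientation: [0.73, 0.683, 0.003, 0.003]
ft_force: [1.5, 0.2, 0.6]
opening: 0.034
grasp_force: 0.0
```

Emit:
{"op": "send_rows", "data": {"targets": [[-0.14,-0.04,0,0,0,0,0.2],[-0.28,-0.08,0,0,0,0,0.2],[-0.42,-0.11,0,0,0,0,0.2],[-0.56,-0.15,0.05,0,0,0,0.2],[-0.7,-0.19,0.1,0,0,0,0.2]]}}

```text
time: 20.1
tcp_pos: [0.5853, -0.1756, 0.2849]
orientation: [0.73, 0.684, 0.0, 0.001]
ft_force: [1.5, -0.1, -0.1]
opening: 0.0341
grasp_force: 0.0
```

Emit:
{"op": "send_rows", "data": {"targets": [[-0.13,-0.03,0.1,0,0,0,0.2],[-0.26,-0.06,0.2,0,0,0,0.2],[-0.36,-0.08,0.32,0,0,0,0.2],[-0.39,-0.09,0.44,0,0,0,0.2],[-0.39,-0.09,0.5,0,0,0,0.2]]}}

```text
time: 20.52
tcp_pos: [0.553, -0.2713, 0.1545]
orientation: [0.731, 0.682, -0.001, -0.003]
ft_force: [-0.3, 0.6, 0.4]
opening: 0.0343
grasp_force: 0.0
```

Emit:
{"op": "send_rows", "data": {"targets": [[0,0,0,0,0,0,0.2],[0,0,0,0,0,0,0.2],[0,0,0,0,0,0,0.2]]}}

```text
time: 20.77
tcp_pos: [0.5575, -0.2701, 0.1608]
orientation: [0.73, 0.684, 0.0, 0.001]
ft_force: [-0.8, -0.1, 1.1]
opening: 0.0343
grasp_force: 0.0
```

Run:
```python
from h import *
st(); print(go((.557,-.272,.032),YAW))
a=optics.capture('side'); cv2.imwrite('pics/s5.png',cv2.resize(a[200:450,280:480],None,fx=2.4,fy=2.4,interpolation=cv2.INTER_CUBIC))
```

```text
t 20.77 tcp [ 0.5575 -0.2701  0.1608] q [-0.49  0.21  1.8   0.    1.13 -0.43] F [-0.8 -0.1  1.1] op 0.0343 g 0.0
[-0.007, -0.002, 0.515, 0.001, 0.0, 0.003]
```

View pics/s5.png

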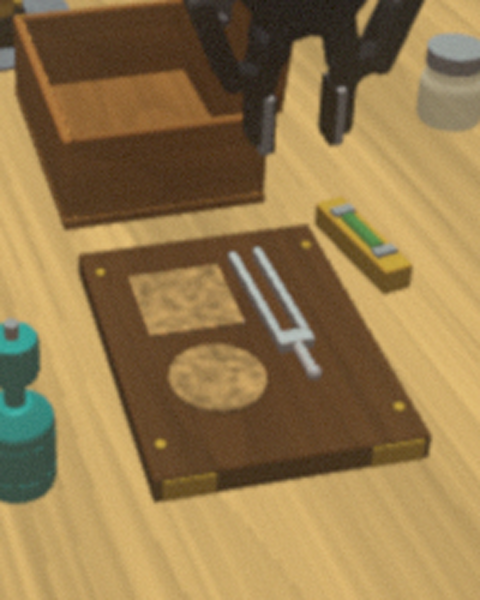

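The pads and the fork are in clear view. I refine their positions, then descend.

Run:
```python
from h import *
c=lambda L:np.array(L)/2.4+[280,200]
for n,L,z in(('rd',[(218,377)],.035),('sq',[(131,275),(219,264),(244,322),(152,335)],.035),('fork',[(234,254),(258,248),(315,371)],.037),('shelf',[(81,257),(308,226),(427,437),(157,487)],.03)):
    P=plane(c(L),z,'side')[:,:2]; print(n,P.round(4).tolist(),P.mean(0).round(4))
```

```text
rd [[0.5, -0.308]] [ 0.5   -0.308]
sq [[0.4823, -0.2002], [0.5402, -0.2063], [0.5333, -0.266], [0.4757, -0.2606]] [ 0.5079 -0.2333]
fork [[0.5524, -0.2017], [0.5699, -0.2003], [0.5547, -0.3223]] [ 0.559  -0.2414]
shelf [[0.4591, -0.1654], [0.616, -0.1784], [0.5947, -0.3841], [0.4395, -0.3744]] [ 0.5273 -0.2756]
```

Emit:
{"op": "send_rows", "data": {"targets": [[0,0,0.1,0,0,0,0.2],[0,0,0.22,0,0,0,0.2],[0,0,0.34,0,0,0,0.2],[0,0,0.4,0,0,0,0.2],[0,0,0.4,0,0,0,0.2]]}}

```text
time: 21.23
tcp_pos: [0.555, -0.2684, 0.0569]
orientation: [0.73, 0.684, -0.001, -0.002]
ft_force: [-0.9, 0.6, 0.6]
opening: 0.0342
grasp_force: 0.0
```

Emit:
{"op": "send_rows", "data": {"targets": [[0,0,0.03,0,0,0,0.2],[0,0,0.06,0,0,0,0.2],[0,0,0.08,0,0,0,0.2],[0,0,0.09,0,0,0,0.2],[0,0,0.09,0,0,0,0.2]]}}

```text
time: 21.65
tcp_pos: [0.5568, -0.2701, 0.0372]
orientation: [0.73, 0.683, 0.0, 0.0]
ft_force: [0.2, 0.0, 1.1]
opening: 0.034
grasp_force: 0.0
```

```bash
python3 -c "
from h import *
st()"
```

```text
t 21.65 tcp [ 0.5568 -0.2701  0.0372] q [-0.49  0.34  1.89  0.    0.91 -0.43] F [0.2 0.  1.1] op 0.034 g 0.0
```

Emit:
{"op": "send_rows", "data": {"targets": [[0,0,0.01,0,0,0,0.2],[0,0,0.02,0,0,0,0.2],[0,0,0.02,0,0,0,0.2]]}}

```text
time: 21.9
tcp_pos: [0.5573, -0.2705, 0.0323]
orientation: [0.73, 0.683, 0.0, 0.001]
ft_force: [1.2, 0.2, 0.6]
opening: 0.0343
grasp_force: 0.5
```

Emit:
{"op": "send_rows", "data": {"targets": [[0,0,0,0,0,0,1],[0,0,0,0,0,0,1],[0,0,0,0,0,0,1],[0,0,0,0,0,0,1],[0,0,0,0,0,0,1]]}}

```text
time: 22.32
tcp_pos: [0.557, -0.2703, 0.0326]
orientation: [0.73, 0.683, 0.0, 0.0]
ft_force: [0.3, -0.3, 4.4]
opening: 0.0198
grasp_force: 59.1
```

```bash
python3 -c "
from h import *
st()"
```

```text
t 22.32 tcp [ 0.557  -0.2703  0.0326] q [-0.49  0.35  1.89 -0.    0.9  -0.43] F [ 0.3 -0.3  4.4] op 0.0198 g 59.1
```

Emit:
{"op": "send_rows", "data": {"targets": [[0,0,-0.04,0,0,0,1],[0,0,-0.16,0,0,0,1],[0,0,-0.32,0,0,0,1],[0,0,-0.48,0,0,0,1],[0,0,-0.62,0,0,0,1]]}}

```text
time: 22.73
tcp_pos: [0.5563, -0.2699, 0.1892]
orientation: [0.73, 0.683, -0.0, -0.0]
ft_force: [1.0, -0.9, -2.0]
opening: 0.0194
grasp_force: 58.8
```

Emit:
{"op": "send_rows", "data": {"targets": [[0.06,-0.01,-0.06,0,0,0,1],[0.18,-0.03,-0.08,0,0,0,1],[0.3,-0.05,-0.08,0,0,0,1],[0.42,-0.06,-0.08,0,0,0,1],[0.55,-0.08,-0.08,0,0,0,1]]}}

```text
time: 23.15
tcp_pos: [0.5452, -0.1307, 0.2074]
orientation: [0.73, 0.683, -0.0, 0.0]
ft_force: [-0.3, 0.2, -1.2]
opening: 0.0196
grasp_force: 58.8
```

Emit:
{"op": "send_rows", "data": {"targets": [[0.13,-0.02,0,0,0,0,1],[0.26,-0.03,0,0,0,0,1],[0.38,-0.05,0,0,0,0,1],[0.46,-0.06,0,0,0,0,1],[0.495,-0.06,0,0,0,0,1]]}}

```text
time: 23.57
tcp_pos: [0.5377, -0.0044, 0.2069]
orientation: [0.729, 0.684, -0.0, -0.001]
ft_force: [0.8, -0.5, -0.2]
opening: 0.0198
grasp_force: 58.8
```

Emit:
{"op": "send_rows", "data": {"targets": [[0,0,0,0,0,0,1],[0,0,0,0,0,0,1],[0,0,0,0,0,0,1]]}}

```text
time: 23.82
tcp_pos: [0.539, -0.0082, 0.207]
orientation: [0.73, 0.683, -0.0, 0.0]
ft_force: [0.3, 0.7, -1.1]
opening: 0.0195
grasp_force: 58.8
```

Run:
```python
from h import *
st(); print(go((.540,-.007,.0106),YAW))
a=optics.capture('side'); cv2.imwrite('pics/s6.png',cv2.resize(a[60:310,220:470],None,fx=2,fy=2,interpolation=cv2.INTER_CUBIC))
```

```text
t 23.82 tcp [ 0.539  -0.0082  0.207 ] q [-0.06  0.02  1.92 -0.    1.2   0.01] F [ 0.3  0.7 -1.1] op 0.0195 g 58.8
[0.005, 0.004, 0.786, -0.0, 0.0, 0.002]
```

View pics/s6.png

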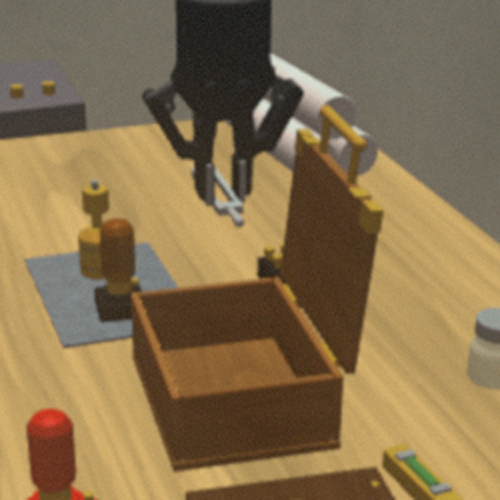

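The fork is held level above the open case, with the lid clear. I lower it.

Emit:
{"op": "send_rows", "data": {"targets": [[0,0,0.12,0,0,0,1],[0,0,0.26,0,0,0,1],[0,0,0.4,0,0,0,1],[0,0,0.54,0,0,0,1],[0,0,0.64,0,0,0,1]]}}

```text
time: 24.28
tcp_pos: [0.5373, -0.0085, 0.044]
orientation: [0.731, 0.683, -0.001, -0.001]
ft_force: [0.0, 0.2, -1.6]
opening: 0.0199
grasp_force: 58.8
```

Emit:
{"op": "send_rows", "data": {"targets": [[0,0,0.04,0,0,0,1],[0,0,0.07,0,0,0,1],[0,0,0.1,0,0,0,1],[0,0,0.12,0,0,0,1],[0,0,0.12,0,0,0,1]]}}

```text
time: 24.7
tcp_pos: [0.5396, -0.0074, 0.0174]
orientation: [0.73, 0.683, 0.0, 0.0]
ft_force: [-0.1, 0.8, 0.8]
opening: 0.0197
grasp_force: 58.8
```

Emit:
{"op": "send_rows", "data": {"targets": [[0,0,0.008,0,0,0,1],[0,0,0.012,0,0,0,1],[0,0,0.012,0,0,0,1]]}}

```text
time: 24.95
tcp_pos: [0.5396, -0.0071, 0.0148]
orientation: [0.73, 0.683, 0.001, 0.001]
ft_force: [-0.6, 0.4, -0.3]
opening: 0.0199
grasp_force: 58.8
```

Emit:
{"op": "send_rows", "data": {"targets": [[0,0,0.006,0,0,0,1],[0,0,0.012,0,0,0,1],[0,0,0.014,0,0,0,1],[0,0,0.014,0,0,0,1]]}}

```text
time: 25.28
tcp_pos: [0.539, -0.0071, 0.0106]
orientation: [0.73, 0.683, 0.0, -0.0]
ft_force: [0.0, 0.1, -1.0]
opening: 0.0199
grasp_force: 58.8
```

```bash
python3 -c "
from h import *
st()"
```

```text
t 25.28 tcp [ 0.539  -0.0071  0.0106] q [-0.06  0.25  2.08  0.    0.81  0.01] F [ 0.   0.1 -1. ] op 0.0199 g 58.8
```

Emit:
{"op": "send_rows", "data": {"targets": [[0,0,0.004,0,0,0,1],[0,0,0.004,0,0,0,1],[0,0,0.004,0,0,0,0.2],[0,0,0.004,0,0,0,0.2],[0,0,0.004,0,0,0,0.2]]}}

```text
time: 25.7
tcp_pos: [0.5391, -0.0071, 0.0095]
orientation: [0.73, 0.683, 0.0, 0.0]
ft_force: [-0.6, -0.3, -0.0]
opening: 0.0341
grasp_force: 0.0
```

Emit:
{"op": "send_rows", "data": {"targets": [[0,0,0,0,0,0,0.2],[0,0,-0.04,0,0,0,0.2],[0,0,-0.14,0,0,0,0.2],[0,0,-0.28,0,0,0,0.2],[0,0,-0.42,0,0,0,0.2]]}}

```text
time: 26.12
tcp_pos: [0.5376, -0.0071, 0.115]
orientation: [0.73, 0.683, -0.001, -0.001]
ft_force: [0.8, -0.9, 0.4]
opening: 0.0342
grasp_force: 0.0
```

Emit:
{"op": "send_rows", "data": {"targets": [[0,0,-0.14,0,0,0,0.2],[0,0,-0.28,0,0,0,0.2],[0,0,-0.42,0,0,0,0.2],[0,0,-0.56,0,0,0,0.2],[0,0,-0.7,0,0,0,0.2]]}}

```text
time: 26.53
tcp_pos: [0.5385, -0.0071, 0.2922]
orientation: [0.73, 0.683, 0.0, 0.0]
ft_force: [1.2, 0.5, -0.8]
opening: 0.0343
grasp_force: 0.0
```

Emit:
{"op": "send_rows", "data": {"targets": [[0,0,-0.06,0,0,0,0.2],[0,0,-0.08,0,0,0,0.2],[0,0,-0.08,0,0,0,0.2]]}}

```text
time: 26.78
tcp_pos: [0.5397, -0.0072, 0.3119]
orientation: [0.73, 0.683, 0.001, 0.001]
ft_force: [0.3, -0.7, -0.2]
opening: 0.0344
grasp_force: 0.0
```

Run:
```python
from h import *
st(); print(go((.6455,-.0035,.2475),YAW)); arc(np.r_[np.linspace(1.64,.30,16)]); arc(np.linspace(.3,0,11))
a=optics.capture('side'); cv2.imwrite('pics/s7.png',cv2.resize(a[80:330,220:470],None,fx=2,fy=2,interpolation=cv2.INTER_CUBIC))
```

```text
t 26.78 tcp [ 0.5397 -0.0072  0.3119] q [-0.06 -0.04  1.79 -0.    1.38  0.01] F [ 0.3 -0.7 -0.2] op 0.0344 g 0.0
[0.042, 0.42, 0.259, 0.003, -0.0, 0.003]
[(np.float64(-0.066), np.float64(-0.003)), (np.float64(-0.132), np.float64(-0.001)), (np.float64(-0.198), np.float64(0.007)), (np.float64(-0.262), np.float64(0.022)), (np.float64(-0.325), np.float64(0.042))] end th 1.193
[(np.float64(-0.061), np.float64(0.025)), (np.float64(-0.12), np.float64(0.056)), (np.float64(-0.175), np.float64(0.092)), (np.float64(-0.227), np.float64(0.133)), (np.float64(-0.275), np.float64(0.178))] end th 0.747
[(np.float64(-0.044), np.float64(0.049)), (np.float64(-0.084), np.float64(0.102)), (np.float64(-0.118), np.float64(0.159)), (np.float64(-0.147), np.float64(0.218)), (np.float64(-0.171), np.float64(0.279))] end th 0.3
[(np.float64(-0.007), np.float64(0.021)), (np.float64(-0.013), np.float64(0.042)), (np.float64(-0.019), np.float64(0.064)), (np.float64(-0.023), np.float64(0.086)), (np.float64(-0.028), np.float64(0.107))] end th 0.15
[(np.float64(-0.004), np.float64(0.022)), (np.float64(-0.007), np.float64(0.044)), (np.float64(-0.009), np.float64(0.066)), (np.float64(-0.01), np.float64(0.088)), (np.float64(-0.011), np.float64(0.11))] end th 0.0
```

View pics/s7.png

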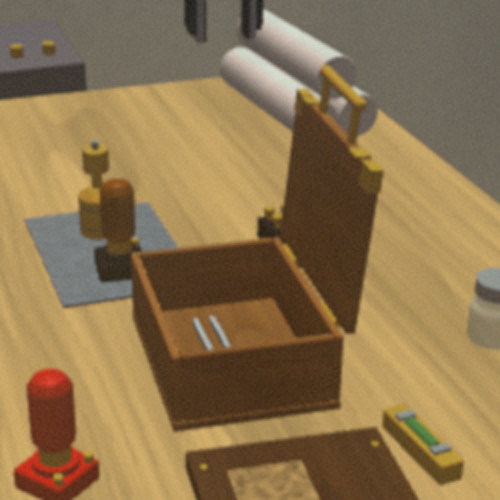

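The fork lies in the case at (210,332). Next I re-grip the bar and bring the lid down.

Emit:
{"op": "send_rows", "data": {"targets": [[0.01,0.12,0,0,0,0,0.2],[0.02,0.24,0,0,0,0,0.2],[0.03,0.36,0,0,0,0,0.2],[0.04,0.42,0,0,0,0,0.2],[0.04,0.42,0,0,0,0,0.2]]}}

```text
time: 27.25
tcp_pos: [0.6454, -0.0039, 0.305]
orientation: [0.73, 0.683, -0.002, -0.002]
ft_force: [0.4, -1.0, -0.4]
opening: 0.0344
grasp_force: 0.0
```

Emit:
{"op": "send_rows", "data": {"targets": [[0,0,0.06,0,0,0,0.2],[0,0,0.13,0,0,0,0.2],[0,0,0.2,0,0,0,0.2],[0,0,0.255,0,0,0,0.2],[0,0,0.255,0,0,0,0.2]]}}

```text
time: 27.67
tcp_pos: [0.6405, -0.004, 0.2397]
orientation: [0.73, 0.683, -0.004, -0.004]
ft_force: [-0.7, -0.2, -0.5]
opening: 0.034
grasp_force: 0.0
```

Emit:
{"op": "send_rows", "data": {"targets": [[0,0,0,0,0,0,1],[0,0,0,0,0,0,1],[0,0,0,0,0,0,1],[0,0,0,0,0,0,1],[0,0,0,0,0,0,1]]}}

```text
time: 28.08
tcp_pos: [0.6444, -0.0041, 0.2463]
orientation: [0.73, 0.683, 0.0, 0.0]
ft_force: [-1.2, -0.1, -3.0]
opening: 0.0086
grasp_force: 58.6
```

```bash
python3 -c "
from h import *
st()"
```

```text
t 28.08 tcp [ 0.6444 -0.0041  0.2463] q [-0.04  0.2   1.66 -0.    1.29  0.02] F [-1.2 -0.1 -3. ] op 0.0086 g 58.6
```

Emit:
{"op": "send_rows", "data": {"targets": [[0,-0.066,-0.003,0,0,0,1],[0,-0.132,-0.001,0,0,0,1],[0,-0.198,0.007,0,0,0,1],[0,-0.262,0.022,0,0,0,1],[0,-0.325,0.042,0,0,0,1]]}}

```text
time: 28.5
tcp_pos: [0.5661, 0.0014, 0.2394]
orientation: [0.73, 0.683, 0.004, 0.003]
ft_force: [3.9, -0.1, 9.2]
opening: 0.0086
grasp_force: 59.9
```

Emit:
{"op": "send_rows", "data": {"targets": [[0,-0.061,0.025,0,0,0,1],[0,-0.12,0.056,0,0,0,1],[0,-0.175,0.092,0,0,0,1],[0,-0.227,0.133,0,0,0,1],[0,-0.275,0.178,0,0,0,1]]}}

```text
time: 28.92
tcp_pos: [0.4955, 0.0064, 0.1947]
orientation: [0.73, 0.683, 0.002, 0.001]
ft_force: [-2.3, 2.2, 5.8]
opening: 0.0088
grasp_force: 61.8
```

Emit:
{"op": "send_rows", "data": {"targets": [[0,-0.044,0.049,0,0,0,1],[0,-0.084,0.102,0,0,0,1],[0,-0.118,0.159,0,0,0,1],[0,-0.147,0.218,0,0,0,1],[0,-0.171,0.279,0,0,0,1]]}}

```text
time: 29.33
tcp_pos: [0.4506, 0.0095, 0.122]
orientation: [0.73, 0.683, 0.0, -0.001]
ft_force: [-4.3, 4.8, 3.8]
opening: 0.0085
grasp_force: 65.7
```

```bash
python3 -c "
from h import *
st()"
```

```text
t 29.33 tcp [0.4506 0.0095 0.122 ] q [-0.04 -0.07  2.18  0.    1.03  0.03] F [-4.3  4.8  3.8] op 0.0085 g 65.7
```

Emit:
{"op": "send_rows", "data": {"targets": [[0,-0.007,0.021,0,0,0,1],[0,-0.013,0.042,0,0,0,1],[0,-0.019,0.064,0,0,0,1],[0,-0.023,0.086,0,0,0,1],[0,-0.028,0.107,0,0,0,1]]}}

```text
time: 29.75
tcp_pos: [0.4432, 0.01, 0.0944]
orientation: [0.73, 0.683, -0.001, -0.002]
ft_force: [-6.6, 2.9, 3.7]
opening: 0.009
grasp_force: 66.8
```

Emit:
{"op": "send_rows", "data": {"targets": [[0,-0.004,0.022,0,0,0,1],[0,-0.007,0.044,0,0,0,1],[0,-0.009,0.066,0,0,0,1],[0,-0.01,0.085,0,0,0,1],[0,-0.01,0.095,0,0,0,1]]}}

```text
time: 30.17
tcp_pos: [0.4402, 0.0102, 0.07]
orientation: [0.73, 0.683, -0.001, -0.002]
ft_force: [-8.1, 4.4, 2.1]
opening: 0.0083
grasp_force: 67.9
```

Emit:
{"op": "send_rows", "data": {"targets": [[0,0,0.01,0,0,0,1],[0,0,0.01,0,0,0,1],[0,0,0.01,0,0,0,1]]}}

```text
time: 30.42
tcp_pos: [0.44, 0.0102, 0.0675]
orientation: [0.73, 0.683, -0.001, -0.003]
ft_force: [-7.1, 4.8, -0.6]
opening: 0.0088
grasp_force: 67.6
```

Emit:
{"op": "send_rows", "data": {"targets": [[0,0,0.01,0,0,0,1],[0,0,0.01,0,0,0,1],[0,0,0.01,0,0,0,1]]}}

```text
time: 30.67
tcp_pos: [0.4399, 0.0102, 0.065]
orientation: [0.73, 0.683, -0.001, -0.003]
ft_force: [-6.7, 4.1, -0.0]
opening: 0.0082
grasp_force: 67.6
```

Emit:
{"op": "send_rows", "data": {"targets": [[0,0,0.01,0,0,0,1],[0,0,0.01,0,0,0,1],[0,0,0.01,0,0,0,1]]}}

```text
time: 30.92
tcp_pos: [0.4399, 0.0102, 0.0632]
orientation: [0.73, 0.683, -0.002, -0.003]
ft_force: [-9.7, 4.5, 5.2]
opening: 0.0089
grasp_force: 68.3
```

Emit:
{"op": "send_rows", "data": {"targets": [[0,0,0.01,0,0,0,1],[0,0,0.01,0,0,0,1],[0,0,0.01,0,0,0,1]]}}

```text
time: 31.17
tcp_pos: [0.44, 0.0102, 0.0628]
orientation: [0.73, 0.683, -0.002, -0.003]
ft_force: [-18.9, 4.9, 24.0]
opening: 0.0087
grasp_force: 70.3
```

Run:
```python
from h import *
st()
a=optics.capture('side'); cv2.imwrite('pics/s8.png',cv2.resize(a[170:310,250:410],None,fx=4,fy=4,interpolation=cv2.INTER_CUBIC))
```

```text
t 31.17 tcp [0.44   0.0102 0.0628] q [-0.03 -0.    2.24  0.    0.91  0.03] F [-18.9   4.9  24. ] op 0.0087 g 70.3
```

View pics/s8.png

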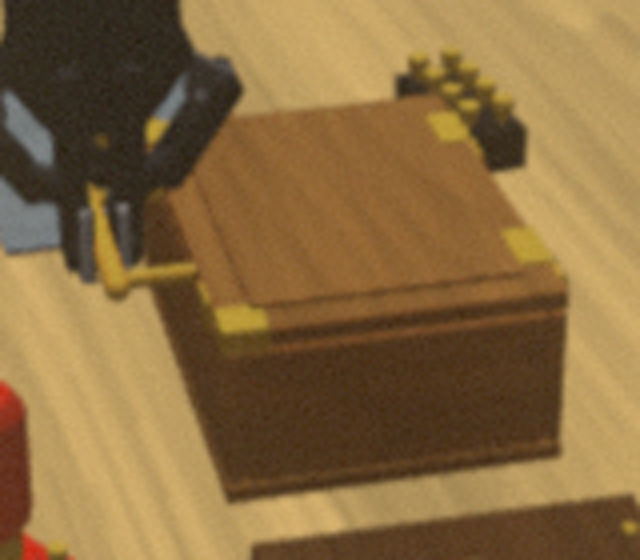

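The lid is shut: its edge is parallel with the case rim. I release the bar, go up and head for the lamp.

```bash
python3 -c "
from h import *
print(plane([(191.75,258.25)],.024)); print(go((.4954,.2053,.25),YAW))"
```

```text
[[0.49325412 0.20367218 0.024     ]]
[0.794, 0.164, -0.749, -0.004, -0.001, 0.002]
```

Emit:
{"op": "send_rows", "data": {"targets": [[0,0,-0.01,0,0,0,0.41],[0,0,-0.01,0,0,0,0.41],[0,0,-0.01,0,0,0,0.41],[0,0,-0.01,0,0,0,0.41],[0,0,-0.01,0,0,0,0.41]]}}

```text
time: 31.63
tcp_pos: [0.4432, 0.0091, 0.0633]
orientation: [0.73, 0.683, 0.0, 0.0]
ft_force: [0.1, -0.1, -0.5]
opening: 0.0252
grasp_force: 0.0
```

Emit:
{"op": "send_rows", "data": {"targets": [[0,0,-0.05,0,0,0,0.41],[0,0,-0.16,0,0,0,0.41],[0,0,-0.3,0,0,0,0.41],[0,0,-0.45,0,0,0,0.41],[0,0,-0.6,0,0,0,0.41]]}}

```text
time: 32.05
tcp_pos: [0.442, 0.0092, 0.214]
orientation: [0.73, 0.683, -0.001, -0.0]
ft_force: [1.3, 0.3, -1.2]
opening: 0.0252
grasp_force: 0.0
```

```bash
python3 -c "
from h import *
st();print(go((.4954,.2053,.25),YAW))"
```

```text
t 32.05 tcp [0.442  0.0092 0.214 ] q [-0.04 -0.18  2.1  -0.    1.22  0.03] F [ 1.3  0.3 -1.2] op 0.0252 g 0.0
[0.797, 0.161, -0.144, -0.001, 0.0, 0.003]
```

Emit:
{"op": "send_rows", "data": {"targets": [[0.15,0.03,-0.03,0,0,0,-1],[0.3,0.06,-0.06,0,0,0,-1],[0.45,0.1,-0.1,0,0,0,-1],[0.6,0.13,-0.12,0,0,0,-1],[0.75,0.15,-0.14,0,0,0,-1]]}}

```text
time: 32.47
tcp_pos: [0.4934, 0.1956, 0.2488]
orientation: [0.73, 0.683, 0.001, 0.0]
ft_force: [-0.4, -0.6, -0.2]
opening: 0.083
grasp_force: 0.0
```

Emit:
{"op": "send_rows", "data": {"targets": [[0.045,0.01,0,0,0,0,-1],[0.045,0.01,0,0,0,0,-1],[0.045,0.01,0,0,0,0,-1],[0.045,0.01,0,0,0,0,-1]]}}

```text
time: 32.8
tcp_pos: [0.4951, 0.2038, 0.2472]
orientation: [0.73, 0.683, -0.001, -0.0]
ft_force: [-0.6, 0.0, 0.1]
opening: 0.0853
grasp_force: 0.0
```

```bash
python3 -c "
from h import *
st();print(go((.4954,.2053,.060),YAW))"
```

```text
t 32.8 tcp [0.4951 0.2038 0.2472] q [ 0.34 -0.01  1.88 -0.    1.27  0.41] F [-0.6  0.   0.1] op 0.0853 g 0.0
[0.007, 0.002, 0.749, -0.001, 0.001, 0.002]
```

Emit:
{"op": "send_rows", "data": {"targets": [[0,0,0.15,0,0,0,-1],[0,0,0.3,0,0,0,-1],[0,0,0.45,0,0,0,-1],[0,0,0.6,0,0,0,-1],[0,0,0.7,0,0,0,-1]]}}

```text
time: 33.22
tcp_pos: [0.4929, 0.2021, 0.0693]
orientation: [0.731, 0.683, -0.002, -0.001]
ft_force: [0.1, 0.0, -0.4]
opening: 0.0855
grasp_force: 0.0
```

Emit:
{"op": "send_rows", "data": {"targets": [[0,0,0.03,0,0,0,-1],[0,0,0.05,0,0,0,-1],[0,0,0.05,0,0,0,-1],[0,0,0.05,0,0,0,1],[0,0,0.05,0,0,0,1]]}}

```text
time: 33.63
tcp_pos: [0.4976, 0.2054, 0.0629]
orientation: [0.73, 0.683, 0.002, 0.001]
ft_force: [0.1, -1.0, 0.5]
opening: 0.0637
grasp_force: 0.0
```

Emit:
{"op": "send_rows", "data": {"targets": [[0,0,0,0,0,0,1],[0,0,0,0,0,0,1],[0,0,0,0,0,0,1],[0,0,0,0,0,0,1],[0,0,0,0,0,0,1]]}}

```text
time: 34.05
tcp_pos: [0.4961, 0.2054, 0.0621]
orientation: [0.73, 0.684, 0.001, 0.0]
ft_force: [-2.6, -0.2, 6.4]
opening: 0.0347
grasp_force: 59.0
```

```bash
python3 -c "
from h import *
st()"
```

```text
t 34.05 tcp [0.4961 0.2054 0.0621] q [0.35 0.17 2.05 0.   0.91 0.41] F [-2.6 -0.2  6.4] op 0.0347 g 59.0
```

Emit:
{"op": "send_rows", "data": {"targets": [[0,0,-0.05,0,0,0,1],[0,0,-0.18,0,0,0,1],[0,0,-0.34,0,0,0,1],[0,0,-0.5,0,0,0,1],[0,0,-0.66,0,0,0,1]]}}

```text
time: 34.47
tcp_pos: [0.4948, 0.2047, 0.2275]
orientation: [0.73, 0.684, -0.0, -0.0]
ft_force: [1.7, -0.0, -2.0]
opening: 0.034
grasp_force: 60.4
```

Emit:
{"op": "send_rows", "data": {"targets": [[-0.05,0,-0.04,0,0,0,1],[-0.13,0.01,-0.06,0,0,0,1],[-0.25,0.03,-0.06,0,0,0,1],[-0.37,0.04,-0.06,0,0,0,1],[-0.5,0.05,-0.06,0,0,0,1]]}}

```text
time: 34.88
tcp_pos: [0.4993, 0.0783, 0.2406]
orientation: [0.729, 0.684, 0.0, 0.0]
ft_force: [0.1, -0.5, -2.5]
opening: 0.0344
grasp_force: 60.4
```

Emit:
{"op": "send_rows", "data": {"targets": [[-0.13,0.01,0,0,0,0,1],[-0.26,0.03,0,0,0,0,1],[-0.39,0.04,0,0,0,0,1],[-0.52,0.05,0,0,0,0,1],[-0.65,0.07,0,0,0,0,1]]}}

```text
time: 35.3
tcp_pos: [0.5053, -0.0856, 0.2402]
orientation: [0.73, 0.683, -0.0, -0.0]
ft_force: [0.9, 0.4, -1.7]
opening: 0.0342
grasp_force: 60.5
```

Emit:
{"op": "send_rows", "data": {"targets": [[-0.13,0.01,0,0,0,0,1],[-0.26,0.03,0,0,0,0,1],[-0.39,0.04,0,0,0,0,1],[-0.51,0.05,0,0,0,0,1],[-0.59,0.06,0,0,0,0,1]]}}

```text
time: 35.72
tcp_pos: [0.5107, -0.235, 0.2401]
orientation: [0.731, 0.683, -0.001, -0.0]
ft_force: [0.1, 0.2, -2.0]
opening: 0.0342
grasp_force: 60.4
```

Emit:
{"op": "send_rows", "data": {"targets": [[0,0,0,0,0,0,1],[0,0,0,0,0,0,1],[0,0,0,0,0,0,1],[0,0,0,0,0,0,1]]}}

```text
time: 36.05
tcp_pos: [0.5115, -0.2311, 0.2402]
orientation: [0.73, 0.684, -0.0, -0.0]
ft_force: [-0.4, 0.3, -2.4]
opening: 0.0347
grasp_force: 60.4
```

```bash
python3 -c "
from h import *
st();print(go((.510,-.232,.0945),YAW))"
```

```text
t 36.05 tcp [ 0.5115 -0.2311  0.2402] q [-0.47  0.04  1.84  0.    1.26 -0.4 ] F [-0.4  0.3 -2.4] op 0.0347 g 60.4
[-0.004, -0.005, 0.583, -0.0, -0.0, 0.003]
```

Emit:
{"op": "send_rows", "data": {"targets": [[0,-0.01,0.13,0,0,0,1],[0,-0.01,0.26,0,0,0,1],[0,-0.01,0.39,0,0,0,1],[0,-0.01,0.48,0,0,0,1],[0,-0.01,0.53,0,0,0,1]]}}

```text
time: 36.47
tcp_pos: [0.507, -0.2294, 0.1044]
orientation: [0.729, 0.684, -0.001, -0.003]
ft_force: [-1.1, 0.3, -2.1]
opening: 0.0345
grasp_force: 60.4
```

Emit:
{"op": "send_rows", "data": {"targets": [[0,0,0.02,0,0,0,1],[0,0,0.03,0,0,0,1],[0,0,0.045,0,0,0,1],[0,0,0.05,0,0,0,1],[0,0,0.05,0,0,0,1]]}}

```text
time: 36.88
tcp_pos: [0.5104, -0.2323, 0.0969]
orientation: [0.73, 0.683, 0.0, 0.001]
ft_force: [-0.2, -0.3, -1.9]
opening: 0.0344
grasp_force: 60.4
```

Emit:
{"op": "send_rows", "data": {"targets": [[0,0,0.005,0,0,0,1],[0,0,0.008,0,0,0,1],[0,0,0.008,0,0,0,1]]}}

```text
time: 37.13
tcp_pos: [0.5095, -0.2321, 0.0939]
orientation: [0.73, 0.683, 0.0, 0.0]
ft_force: [-0.1, -0.3, -1.6]
opening: 0.0345
grasp_force: 60.4
```

Emit:
{"op": "send_rows", "data": {"targets": [[0,0,0.004,0,0,0,1],[0,0,0.007,0,0,0,1],[0,0,0.007,0,0,0,1]]}}

```text
time: 37.38
tcp_pos: [0.5097, -0.2323, 0.0932]
orientation: [0.73, 0.683, 0.0, 0.0]
ft_force: [-3.1, 0.7, 5.2]
opening: 0.0344
grasp_force: 61.0
```

Emit:
{"op": "send_rows", "data": {"targets": [[0,0,0,0,0,0,-1],[0,0,0,0,0,0,-1],[0,0,0,0,0,0,-1],[0,0,0,0,0,0,-1],[0,0,0,0,0,0,-1]]}}

```text
time: 37.8
tcp_pos: [0.5094, -0.2319, 0.0917]
orientation: [0.73, 0.683, 0.0, 0.0]
ft_force: [0.3, -0.0, 0.1]
opening: 0.0854
grasp_force: 0.0
```

Emit:
{"op": "send_rows", "data": {"targets": [[0,0,-0.06,0,0,0,-1],[0,0,-0.2,0,0,0,-1],[0,0,-0.36,0,0,0,-1],[0,0,-0.52,0,0,0,-1],[0,0,-0.63,0,0,0,-1]]}}

```text
time: 38.22
tcp_pos: [0.5104, -0.2325, 0.2534]
orientation: [0.73, 0.683, 0.001, 0.002]
ft_force: [0.6, -1.0, 0.8]
opening: 0.0852
grasp_force: 0.0
```

Emit:
{"op": "send_rows", "data": {"targets": [[0.15,-0.01,0,0,0,0,-1],[0.3,-0.03,0,0,0,0,-1],[0.45,-0.04,0,0,0,0,-1],[0.6,-0.06,0,0,0,0,-1],[0.75,-0.07,0,0,0,0,-1]]}}

```text
time: 38.63
tcp_pos: [0.5036, -0.0422, 0.2494]
orientation: [0.73, 0.683, 0.0, 0.0]
ft_force: [0.7, -1.0, -0.7]
opening: 0.0858
grasp_force: 0.0
```

Emit:
{"op": "send_rows", "data": {"targets": [[0.15,-0.01,0,0,0,0,-1],[0.3,-0.03,0,0,0,0,-1],[0.45,-0.04,0,0,0,0,-1],[0.6,-0.06,0,0,0,0,-1],[0.75,-0.07,0,0,0,0,-1]]}}

```text
time: 39.05
tcp_pos: [0.4984, 0.1464, 0.2494]
orientation: [0.73, 0.683, 0.0, 0.0]
ft_force: [0.8, -0.9, 0.1]
opening: 0.0853
grasp_force: 0.0
```

Emit:
{"op": "send_rows", "data": {"targets": [[0.15,-0.02,0,0,0,0,-1],[0.3,-0.03,0,0,0,0,-1],[0.45,-0.05,0,0,0,0,-1],[0.56,-0.06,0,0,0,0,-1],[0.64,-0.07,0,0,0,0,-1]]}}

```text
time: 39.47
tcp_pos: [0.4916, 0.3083, 0.2491]
orientation: [0.729, 0.684, 0.0, -0.0]
ft_force: [0.1, -0.4, -0.4]
opening: 0.0855
grasp_force: 0.0
```

Emit:
{"op": "send_rows", "data": {"targets": [[0,0,0,0,0,0,-1],[0,0,0,0,0,0,-1],[0,0,0,0,0,0,-1],[0,0,0,0,0,0,-1]]}}

```text
time: 39.8
tcp_pos: [0.4923, 0.3043, 0.2491]
orientation: [0.73, 0.683, -0.0, 0.0]
ft_force: [-0.1, -0.8, -0.4]
opening: 0.0852
grasp_force: 0.0
```

```bash
python3 -c "
from h import *
st();print(go((.495,.306,.0765),YAW))
b=optics.capture('top'); s=optics.capture('side'); f=lambda i:cv2.resize(i,None,fx=5,fy=5,interpolation=cv2.INTER_CUBIC)
cv2.imwrite('pics/t9.png',np.hstack([f(b[195:280,375:455]),f(s[250:335,305:385])]))"
```

```text
t 39.8 tcp [0.4923 0.3043 0.2491] q [ 0.51  0.07  1.79 -0.    1.28  0.58] F [-0.1 -0.8 -0.4] op 0.0852 g 0.0
[0.008, 0.011, 0.691, -0.0, 0.0, 0.002]
```

View pics/t9.png

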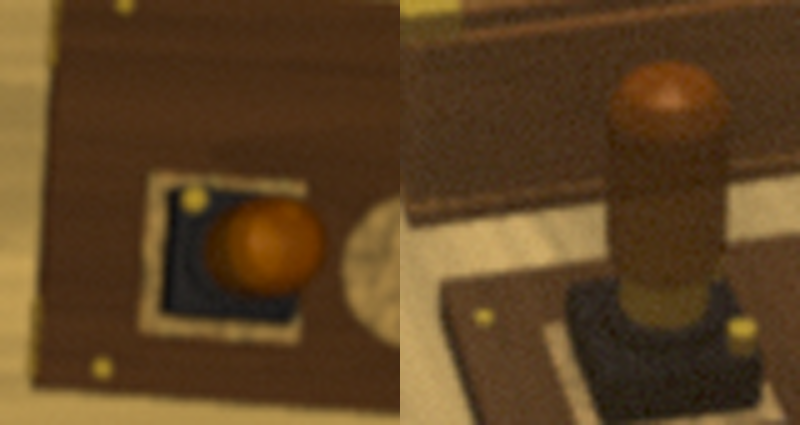

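The lamp stands centred on the square pad to within about 2 mm. Now the weight.

Emit:
{"op": "send_rows", "data": {"targets": [[0.01,0.01,0.15,0,0,0,-1],[0.01,0.01,0.3,0,0,0,-1],[0.01,0.01,0.45,0,0,0,-1],[0.01,0.01,0.58,0,0,0,-1],[0.01,0.01,0.65,0,0,0,-1]]}}

```text
time: 40.32
tcp_pos: [0.4924, 0.3051, 0.0824]
orientation: [0.731, 0.683, -0.003, -0.001]
ft_force: [-0.3, 0.1, -0.5]
opening: 0.085
grasp_force: 0.0
```

Emit:
{"op": "send_rows", "data": {"targets": [[0,0,0.03,0,0,0,-1],[0,0,0.04,0,0,0,-1],[0,0,0.04,0,0,0,-1],[0,0,0.04,0,0,0,1],[0,0,0.04,0,0,0,1]]}}

```text
time: 40.73
tcp_pos: [0.4965, 0.3085, 0.0791]
orientation: [0.73, 0.683, 0.002, 0.0]
ft_force: [1.0, 0.2, 1.0]
opening: 0.0641
grasp_force: 0.0
```

Emit:
{"op": "send_rows", "data": {"targets": [[0,0,0,0,0,0,1],[0,0,0,0,0,0,1],[0,0,0,0,0,0,1],[0,0,0,0,0,0,1],[0,0,0,0,0,0,1]]}}

```text
time: 41.15
tcp_pos: [0.4949, 0.3082, 0.078]
orientation: [0.73, 0.683, 0.0, -0.0]
ft_force: [-3.8, -0.1, 6.3]
opening: 0.0262
grasp_force: 58.6
```

```bash
python3 -c "
from h import *
st()"
```

```text
t 41.15 tcp [0.4949 0.3082 0.078 ] q [0.51 0.23 1.95 0.   0.96 0.58] F [-3.8 -0.1  6.3] op 0.0262 g 58.6
```

Emit:
{"op": "send_rows", "data": {"targets": [[0,0,-0.05,0,0,0,1],[0,0,-0.18,0,0,0,1],[0,0,-0.34,0,0,0,1],[0,0,-0.5,0,0,0,1],[0,0,-0.66,0,0,0,1]]}}

```text
time: 41.57
tcp_pos: [0.4933, 0.3067, 0.2416]
orientation: [0.73, 0.683, -0.002, -0.0]
ft_force: [0.6, 0.8, -7.2]
opening: 0.0263
grasp_force: 61.0
```

Emit:
{"op": "send_rows", "data": {"targets": [[-0.05,0,-0.04,0,0,0,1],[-0.13,0.01,-0.06,0,0,0,1],[-0.25,0.02,-0.06,0,0,0,1],[-0.37,0.03,-0.06,0,0,0,1],[-0.5,0.04,-0.06,0,0,0,1]]}}

```text
time: 41.98
tcp_pos: [0.4946, 0.1802, 0.254]
orientation: [0.73, 0.684, -0.002, -0.001]
ft_force: [0.4, 0.1, -6.8]
opening: 0.0263
grasp_force: 61.1
```

Emit:
{"op": "send_rows", "data": {"targets": [[-0.13,0.01,0,0,0,0,1],[-0.26,0.02,0,0,0,0,1],[-0.39,0.03,0,0,0,0,1],[-0.52,0.04,0,0,0,0,1],[-0.65,0.05,0,0,0,0,1]]}}

```text
time: 42.4
tcp_pos: [0.4958, 0.017, 0.2538]
orientation: [0.73, 0.683, -0.002, -0.001]
ft_force: [1.0, -0.3, -7.0]
opening: 0.0261
grasp_force: 61.1
```

Emit:
{"op": "send_rows", "data": {"targets": [[-0.13,0.01,0,0,0,0,1],[-0.26,0.02,0,0,0,0,1],[-0.39,0.03,0,0,0,0,1],[-0.52,0.04,0,0,0,0,1],[-0.65,0.06,0,0,0,0,1]]}}

```text
time: 42.82
tcp_pos: [0.4996, -0.1454, 0.2537]
orientation: [0.73, 0.683, -0.002, -0.002]
ft_force: [0.5, 0.3, -6.4]
opening: 0.026
grasp_force: 61.0
```

Emit:
{"op": "send_rows", "data": {"targets": [[-0.13,0.01,0,0,0,0,1],[-0.26,0.02,0,0,0,0,1],[-0.39,0.03,0,0,0,0,1],[-0.52,0.04,0,0,0,0,1],[-0.62,0.05,0,0,0,0,1]]}}

```text
time: 43.23
tcp_pos: [0.5021, -0.3016, 0.2534]
orientation: [0.73, 0.683, -0.001, -0.002]
ft_force: [0.8, 0.7, -7.6]
opening: 0.0262
grasp_force: 61.0
```

Emit:
{"op": "send_rows", "data": {"targets": [[-0.02,0,0,0,0,0,1],[-0.02,0,0,0,0,0,1],[-0.02,0,0,0,0,0,1],[-0.02,0,0,0,0,0,1],[-0.02,0,0,0,0,0,1]]}}

```text
time: 43.65
tcp_pos: [0.5041, -0.3029, 0.2559]
orientation: [0.73, 0.684, -0.0, -0.001]
ft_force: [1.2, 0.6, -6.7]
opening: 0.0264
grasp_force: 61.0
```

```bash
python3 -c "
from h import *
st();print(go((.503,-.3035,.11),YAW))"
```

```text
t 43.65 tcp [ 0.5041 -0.3029  0.2559] q [-0.58  0.09  1.76  0.    1.29 -0.52] F [ 1.2  0.6 -6.7] op 0.0264 g 61.0
[-0.003, -0.003, 0.584, -0.001, -0.001, 0.003]
```

Emit:
{"op": "send_rows", "data": {"targets": [[0,0,0.13,0,0,0,1],[0,0,0.26,0,0,0,1],[0,0,0.39,0,0,0,1],[0,0,0.48,0,0,0,1],[0,0,0.53,0,0,0,1]]}}

```text
time: 44.07
tcp_pos: [0.5024, -0.3015, 0.1203]
orientation: [0.729, 0.684, -0.001, -0.003]
ft_force: [-1.1, 0.7, -7.9]
opening: 0.0261
grasp_force: 60.8
```

Emit:
{"op": "send_rows", "data": {"targets": [[0,0,0.02,0,0,0,1],[0,0,0.03,0,0,0,1],[0,0,0.04,0,0,0,1],[0,0,0.045,0,0,0,1],[0,0,0.045,0,0,0,1]]}}

```text
time: 44.48
tcp_pos: [0.5057, -0.3049, 0.1147]
orientation: [0.73, 0.683, 0.0, 0.001]
ft_force: [0.5, -0.2, -6.9]
opening: 0.0258
grasp_force: 60.8
```

Emit:
{"op": "send_rows", "data": {"targets": [[0,0,0.005,0,0,0,1],[0,0,0.008,0,0,0,1],[0,0,0.008,0,0,0,1]]}}

```text
time: 44.73
tcp_pos: [0.5047, -0.3044, 0.1115]
orientation: [0.73, 0.683, 0.0, 0.0]
ft_force: [-0.2, -0.1, -7.3]
opening: 0.026
grasp_force: 60.8
```

Emit:
{"op": "send_rows", "data": {"targets": [[0,-0.003,0.004,0,0,0,1],[0,-0.006,0.008,0,0,0,1],[0,-0.006,0.011,0,0,0,1],[0,-0.006,0.011,0,0,0,1]]}}

```text
time: 45.07
tcp_pos: [0.5032, -0.3044, 0.1091]
orientation: [0.73, 0.683, -0.0, 0.0]
ft_force: [-1.7, 0.2, -1.9]
opening: 0.0262
grasp_force: 61.5
```

Partly supported now. I release it and rise clear.

Emit:
{"op": "send_rows", "data": {"targets": [[0,0,0.002,0,0,0,1],[0,0,0.002,0,0,0,1],[0,0,0.002,0,0,0,-1],[0,0,0.002,0,0,0,-1],[0,0,0.002,0,0,0,-1]]}}

```text
time: 45.48
tcp_pos: [0.504, -0.3046, 0.1084]
orientation: [0.73, 0.683, 0.0, 0.001]
ft_force: [-0.4, 0.1, -0.3]
opening: 0.062
grasp_force: 0.0
```

Emit:
{"op": "send_rows", "data": {"targets": [[0,0,0,0,0,0,-1],[0,0,0,0,0,0,-1],[0,0,-0.06,0,0,0,-1],[0,0,-0.18,0,0,0,-1],[0,0,-0.33,0,0,0,-1]]}}

```text
time: 45.9
tcp_pos: [0.501, -0.3027, 0.1877]
orientation: [0.73, 0.683, -0.001, -0.003]
ft_force: [0.1, 0.2, 0.1]
opening: 0.0853
grasp_force: 0.0
```

Emit:
{"op": "send_rows", "data": {"targets": [[0,0,-0.14,0,0,0,-1],[0,0,-0.28,0,0,0,-1],[0,0,-0.35,0,0,0,-1],[0.14,0,-0.35,0,0,0,-1],[0.28,0,-0.35,0,0,0,-1]]}}

```text
time: 46.32
tcp_pos: [0.509, -0.2356, 0.2805]
orientation: [0.731, 0.682, 0.001, 0.003]
ft_force: [0.7, 0.6, -1.0]
opening: 0.0858
grasp_force: 0.0
```

Emit:
{"op": "send_rows", "data": {"targets": [[0.15,0,0,0,0,0,-1],[0.3,0,0,0,0,0,-1],[0.45,0,0,0,0,0,-1],[0.6,0,0,0,0,0,-1],[0.75,0,0,0,0,0,-1]]}}

```text
time: 46.73
tcp_pos: [0.5199, -0.0455, 0.278]
orientation: [0.73, 0.683, 0.0, 0.0]
ft_force: [1.2, -0.6, 0.2]
opening: 0.0852
grasp_force: 0.0
```

Emit:
{"op": "send_rows", "data": {"targets": [[0.15,0,0,0,0,0,-1],[0.3,0,0,0,0,0,-1],[0.45,0,0,0,0,0,-1],[0.6,0,0,0,0,0,-1],[0.75,0,0,0,0,0,-1]]}}

```text
time: 47.15
tcp_pos: [0.5323, 0.1418, 0.278]
orientation: [0.73, 0.683, 0.0, 0.0]
ft_force: [1.6, 0.4, 0.4]
opening: 0.0853
grasp_force: 0.0
```

Emit:
{"op": "send_rows", "data": {"targets": [[0,0,0,0,0,0,-1],[0,0,0,0,0,0,-1],[0,0,0,0,0,0,-1]]}}

```text
time: 47.4
tcp_pos: [0.5323, 0.1398, 0.2776]
orientation: [0.73, 0.684, -0.0, 0.0]
ft_force: [-0.5, 0.0, -0.7]
opening: 0.0848
grasp_force: 0.0
```

```bash
python3 -c "
from h import *
st()
b=optics.capture('top'); s=optics.capture('side')
cv2.imwrite('pics/t10.png',np.hstack([cv2.resize(b[190:290,375:510],(540,400),interpolation=cv2.INTER_CUBIC),cv2.resize(s[170:400,265:415],(260,400))]))"
```

```text
t 47.4 tcp [0.5323 0.1398 0.2776] q [ 0.21  0.    1.81 -0.    1.33  0.28] F [-0.5  0.  -0.7] op 0.0848 g 0.0
```

View pics/t10.png

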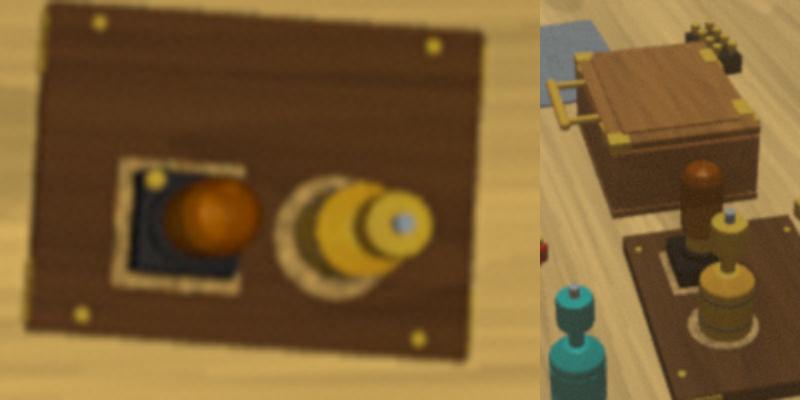

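Everything is in place: the lamp is on the square pad at (190,225), the weight is on the round pad with its stub at (403,223), about 1 px from where it started, and the lid is shut. I hand the job in.

```bash
python3 -c "
from bench import manip
print(manip.close_job())"
```

```text
the job is handed in; nothing more can be done
None
```

The job is handed in at about 47 s (no verdict was returned): the fork lies in the shut case, the weight is back on the round pad and the lamp on the square pad (both within about 2 mm of centre by camera), and I kept the arm away from the terminal block.

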